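# Fit the red safelight filter from the back of the full hook

## Task

The safelight has to be fitted with its red filter, which hangs at the back of the full hook. Hang the amber and the green filter on the empty hook of the same rack first, then take the red filter down and slide it into the safelight's front channels, tab up, pressing gently until it is fully home on its stop with the light seal squeezed flat. The filters are glass: carry them calmly, never press one hard (25 N at most) against the rack or the lamp, let go of each one only when it is carried, and leave everything else on the bench where it stands.

Things in the scene. Friction and masses are not known exactly. Their poses are not given: they have to be found in the camera images.
- rack: Bench rack, fixed: drip tray 230 x 300 mm, posts at y = +-142 and a cross rail with two hooks that point along the rack's -x; hooks at y = +75 (the full one) and -75 mm (the spare one). Rods 8 mm thick, axis 260 mm above the bench. Straight from the rail's front face (x = +2 mm) to x = -128 mm, then turned up at 45 degrees to a tip at x = -143, whose top is 11 mm above the rod's top. Origin on the bench below the rail, x away from the hook tips
- full_hook (a point): Point on the axis of the full hook's rod at x = 0 of the rack, axes as the rack: the rod runs to -x. At the start all three filters hang on it: red nearest the rail (about x = -42 mm), amber and green before it in either order, at about -74 and -106 mm
- spare_hook (a point): The same point of the empty hook, built alike
- red_filter: Framed red glass filter: dark frame 90 wide (y), 8 thick (x), 110 high (z), on top a bare-metal pull tab 26 wide, 8 thick, 66 high (z 110 to 176) with a hanging hole 16 wide from z 140 to 168; origin at the middle of its lower edge, z up to its tab, y across its width, x through its thickness; it hangs with the top of the hole on the rod. About 250 g
- amber_filter: Framed amber glass filter: dark frame 90 wide (y), 8 thick (x), 110 high (z), on top a bare-metal pull tab 26 wide, 8 thick, 66 high (z 110 to 176) with a hanging hole 16 wide from z 140 to 168; origin at the middle of its lower edge, z up to its tab, y across its width, x through its thickness; it hangs with the top of the hole on the rod. About 250 g
- green_filter: Framed green glass filter: dark frame 90 wide (y), 8 thick (x), 110 high (z), on top a bare-metal pull tab 26 wide, 8 thick, 66 high (z 110 to 176) with a hanging hole 16 wide from z 140 to 168; origin at the middle of its lower edge, z up to its tab, y across its width, x through its thickness; it hangs with the top of the hole on the rod. About 250 g
- red_filter_eye (a point): On the red filter, middle of the top edge of its hanging hole (z = 168 mm)
- amber_filter_eye (a point): The same point of the amber filter; when it hangs it is 4 mm above the rod's axis
- green_filter_eye (a point): The same point of the green filter
- safelight: Safelight, fixed: grey sheet-metal lamp box, about 120 wide and 142 high, open to its front (-x), with two upright channels for the filter at its front, x = -75 mm. They run up to z = 130 with a flared mouth to about 144 mm. Channel gap 93 mm across (y), 11.2 mm front to back: 1.5 mm free on each side of a filter. Origin on the bench under the box, z up, y across
- seat (a point): Centre line of the channels, 30 mm above the bench, axes as the safelight. The stop bar that carries the filter is clamped by thumbscrews 0 to 16 mm above this point (differs each time, not measured: find it by feel) on rubber cushions of some 5 N/mm. From 44 mm above this point down, two leaf springs at the channels' back press the filter forward by 1.6 mm: it drags with some 3 to 9 N and does not drop home by itself
- seal (a joint): Sprung light-seal strip along the top of the stop bar: 0 free, standing 4 mm proud of the bar; 0.004 pressed flat, the filter then resting on the bar itself. Its weak spring gives up to 1.5 N
- film_can_a: Black film can with grey lid, 34 dia., 52 high, loose in the rack's tray; origin under its centre
- film_can_b: Black film can with red lid, 34 dia., 52 high, loose in the rack's tray; origin under its centre
- focuser: Black focusing magnifier, 70 x 50, 97 high, loose on the bench; origin under its centre
- measuring_jug: Clear jug, 84 dia., 110 high, with a handle, at the left; origin under its centre
- developer: Amber bottle, 72 dia., 170 high, at the left; origin under its centre
- stop_bath: Grey bottle, 72 dia., 170 high, at the left; origin under its centre
- timer: Black darkroom timer box, 90 x 130, 76 high, at the right; origin under its centre
- twin_lens_camera: Black twin-lens camera, 100 x 75, 135 high, at the right; origin under its centre

How it is judged:
By the outcome, as a careful person would: the job done as asked, in the order asked, and still so for the second after the job is handed in, with the robot touching nothing.
It also fails if it takes over 72 s, if anything falls off the work surface, if the arm or the gripper's body presses on something with over 40 N, if the wrist force passes 120 N, or if a joint passes its speed limit or range.

## Robot

A 6-joint arm with a two-finger parallel gripper is mounted at the origin on the work surface. World frame = base frame: x ahead of the robot, y to its left, z up, the work surface at z = 0. Lengths are in mm, angles in degrees, forces in N, time in s.
With the tool pointing down it reaches from about 350 to 850 mm from the base axis. Payload 8.1 kg.
Tool frame: the origin (TCP) lies between the finger pads; the fingertips stand 11 mm ahead of it and the grasp point (between the pads) lies 8 mm behind it; z points along the fingers, y is the line along which they close (so a half turn about z gives the same grasp; the last joint's range is limited). The gripper opens to 85 mm and grips with 20 to 120 N. Pads are 22 mm wide; open, the fingers measure 114 mm over their backs; the gripper's body (76 mm by 85 mm) begins 54 mm behind the grasp point. The pads swing forward as they close: fully open they stand 13 mm farther back than shut.
Start: joints at [68.617, 7.471, 85.268, -0, 87.261, -4.893], TCP at [170.284, 575.334, 242.292] pointing down, gripper open.
Joint ranges: [-169.43, 169.43], [-51.17, 129.36], [1.28, 143.12], [-76.62, 256.62], [0, 156.53], [-152.29, 152.29]. Speed limits (degrees/s): [136.94, 136.94, 159.86, 180, 180, 180].

## Interface

Orientations are given as [roll, pitch, yaw] about the fixed x, y, z axes, in that order (R = Rz(yaw) Ry(pitch) Rx(roll)).
In Python, from bench import r, snapshot, get_calibration gives the robot as it stands.
- The arm moves only by the tool step_arm, never from a script. Its argument "rows" is a list of rows, each a list of 2 entries, a list of its own where there are three numbers: the shift along the tool's x, y, z in mm, then the turn about the tool's z in degrees. In form: [[[tx, ty, tz], yaw], ...]. A call has 1 to 12 rows; each row is the pose to reach, as a shift and turn from the pose commanded when the call began, along the tool's axes at that moment; what a row does not reach only later rows make up. A row lasts 1/10 s, in which the tool goes at most 50 mm and 8.59 degrees, less where a joint would pass 70% of its speed; a pose out of reach is approached as far as the arm can. A call with a gripper value outside its range is refused whole. "fingers" is the opening, from 0 (shut) to 1 (fully open), set as the call begins (left out, the last holds). The fingers move at their own pace and stop on an object; "squeeze" is the grip in N (left out, the last holds). Time passes only in rows, so rows that repeat a pose let the fingers close. It gives the time, the measured TCP pose, the force, the opening and the grip force at its end, in the units of the state.
- r.sense(): the state, without advancing time (a new reading comes with each control period).
- snapshot(name): name is "scene" or "top" or "wrist"; returns the picture (384x512x3 uint8, blue, green, red); there is no depth.
- get_calibration(name): a dict with "fovy" (degrees; the focal length in pixels is half the picture's height over the tangent of half this angle, whatever the lens; pixels are square), "cx", "cy" (the principal point, pixels), "eye" and "orientation" of the camera in the world. Camera axes: x right, y up, looking along -z (the intrinsics and any distortion apply to the point x, -y, -z); pixel columns grow to the right and rows downward; lengths in mm; the calibration is good to about 2 mm. A picture is of the moment at which its call begins: read the wrist's pose just before it. get_calibration takes no time and is no camera call; for the wrist camera it gives the pose at the moment of the call.
- r.hand_in(): hands the job in; it is judged then, once.
The state is a dict: "time": time; "joint_pos": joint angles; "qd": joint speeds; "joint_efforts": joint torques, N m; "tool_pos": TCP position; "tcp_rot": TCP orientation; "ft_force": force on the tool from outside, world axes, zero at the start; "wrist_torque": the same for the moment, N m; "finger_gap": finger opening in mm; "grip_force": force on a finger pad.
Only numpy, scipy, OpenCV 4.12 (cv2) and the standard library are available. Lean on these libraries where they do the work, as an engineer would, in place of code of your own. Each camera call takes 0.05 s, during which the arm holds its last target. There are 200 camera calls.

## Working session

There is one attempt and no reset: what is moved stays moved. The work goes in short steps, Python scripts to look and compute and a tool call to move; the robot and the scene stay as the last step left them, time stands still between calls to the robot, and variables do not carry over. Pictures are saved under pics/ and viewed, at most 10 in all, crops included, and the job is handed in when it is done.

Besides the shell and the picture viewer there is one more tool, called as a command line: name --argument value ..., lists and objects as JSON in quotes. step_arm: Moves the arm, as the interface text tells. Its arguments: {"type":"object","properties":{"rows":{"type":"array"},"fingers":{"type":"number"},"squeeze":{"type":"number"}},"required":["rows"]}

```bash
ls; mkdir -p pics
python3 - <<'E'
from bench import r,snapshot,get_calibration
import cv2,numpy as np
s=r.sense(); print({k:np.round(v,2).tolist() for k,v in s.items()})
for n in ["scene","top","wrist"]:
    print(n,get_calibration(n)); cv2.imwrite(f"pics/{n}0.png",snapshot(n))
a=cv2.imread("pics/scene0.png");b=cv2.imread("pics/top0.png")
E
```

```text
pics
{'time': 0.0, 'joint_pos': [68.62, 7.51, 85.33, -0.0, 87.26, -4.89], 'qd': [0.05, -0.01, 0.02, -0.13, -0.01, -0.0], 'joint_efforts': [-0.0, -56.94, -50.06, -0.0, 0.02, -0.0], 'tool_pos': [170.1, 574.85, 241.26], 'tcp_rot': [-179.9, -0.01, 163.51], 'ft_force': [-0.17, -0.32, 0.26], 'wrist_torque': [0.0, -0.08, 0.04], 'grip_force': 0.0, 'finger_gap': 85.24}
scene {'fovy': 55.1816846584145, 'cx': 256.4701914419487, 'cy': 197.6247472112073, 'eye': array([1003.88271291, -845.48340742,  882.58643066]), 'orientation': array([54.48730151, -0.77487137, 30.5953176 ])}
top {'fovy': 46.50957094884525, 'cx': 254.2961716001238, 'cy': 194.6829333511186, 'eye': array([ 366.99156071,   12.36188692, 1822.85744279]), 'orientation': array([  4.64895278,   0.26654162, -89.25309268])}
wrist {'fovy': 58.578615997160966, 'cx': 257.7065570024822, 'cy': 195.14449632837884, 'eye': array([103.67718073, 594.82400784, 372.64861823]), 'orientation': array([-15.70537756,   0.14545913,  73.48652121])}
```

View pics/scene0.png

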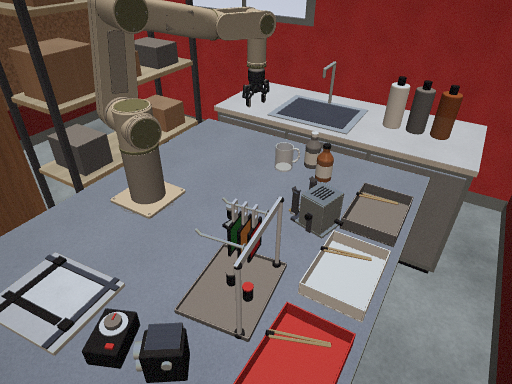

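View pics/top0.png

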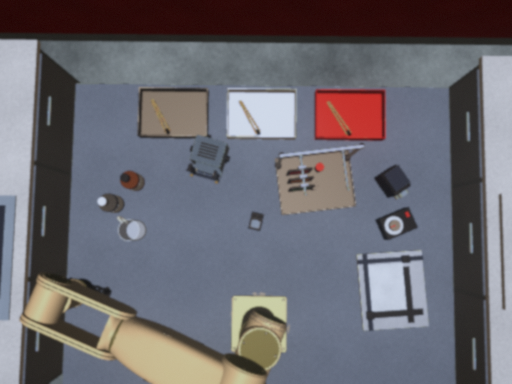

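The scene shows the filters at about (240,235), ordered green, amber, red towards the rail, and the lamp at (320,208). In the top view the hooks point down the image (towards the robot), with the rack at (315,180) and the lamp at (208,157). Next I'll write the geometry helpers and enlarge these areas.

```bash
cat > h.py <<'E'
import numpy as np,cv2
from scipy.spatial.transform import Rotation as Ro
from bench import r,snapshot,get_calibration
def cam(n):
    c=get_calibration(n); c['R']=Ro.from_euler('xyz',c['orientation'],degrees=True).as_matrix()
    c['f']=192/np.tan(np.radians(c['fovy']/2)); return c
def ray(c,p):
    d=np.array([(p[0]-c['cx'])/c['f'],-(p[1]-c['cy'])/c['f'],-1]); d=c['R']@d
    return np.array(c['eye']),d/np.linalg.norm(d)
def onz(c,p,z):
    e,d=ray(c,p); return e+d*(z-e[2])/d[2]
def proj(c,X):
    v=c['R'].T@(np.array(X,float)-c['eye']); return np.array([c['cx']+c['f']*v[0]/-v[2],c['cy']-c['f']*v[1]/-v[2]])
def tri(rs):
    A=0;b=0
    for e,d in rs:
        P=np.eye(3)-np.outer(d,d);A=A+P;b=b+P@e
    X=np.linalg.solve(A,b); return X,[np.linalg.norm(np.cross(d,X-e)) for e,d in rs]
E
python3 - <<'E'
from h import *
a=cv2.imread("pics/scene0.png")[165:335,170:350];b=cv2.imread("pics/top0.png")[125:225,180:370]
cv2.imwrite("pics/sc1.png",cv2.resize(a,None,fx=3.5,fy=3.5,interpolation=3)); cv2.imwrite("pics/tc1.png",cv2.resize(b,None,fx=4,fy=4,interpolation=3))
c=cam("top")
for p,z in [((281,154),264),((362,147),264),((208,150),142),((278,182),0),((284,214),0),((356,205),0),((319,168),52)]: print(p,onz(c,p,z).round())
E
```

```text
(281, 154) [639. -71. 264.]
(362, 147) [ 667. -356.  264.]
(208, 150) [672. 200. 142.]
(278, 182) [569. -74.   0.]
(284, 214) [438. -99.   0.]
(356, 205) [ 478. -393.    0.]
(319, 168) [ 621. -234.   52.]
```

View pics/sc1.png

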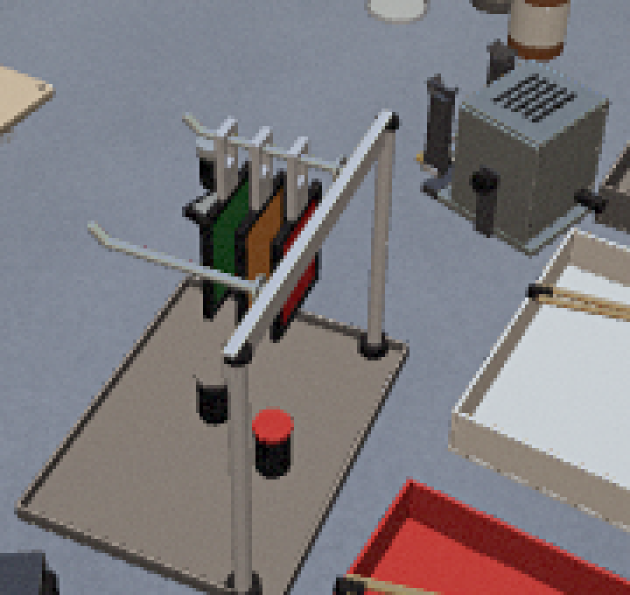

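View pics/tc1.png

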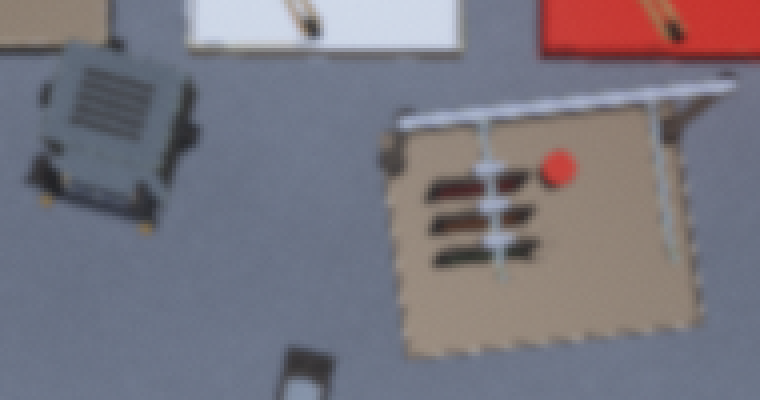

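The crops show the order from the front: green, amber, red. The spare hook is at the right of the top view and is clear. The lamp's channels face the robot, yawed about -14°, while the rack is yawed about +5.6°. I'll move the wrist camera over the rack.

step_arm --rows '[[[-608,-643,-188],-22],[[-608,-643,-188],-22],[[-608,-643,-188],-22],[[-608,-643,-188],-22],[[-608,-643,-188],-22],[[-608,-643,-188],-22],[[-608,-643,-188],-22],[[-608,-643,-188],-22],[[-608,-643,-188],-22],[[-608,-643,-188],-22],[[-608,-643,-188],-22],[[-608,-643,-188],-22]]'

```text
time: 1.35
tool_pos: [436.0, 50.4, 367.3]
tcp_rot: [180.0, 0.0, -174.5]
ft_force: [1.3, 1.5, -0.7]
finger_gap: 85.4
grip_force: 0.0
```

step_arm --rows '[[[-108,-276,-63],0],[[-108,-276,-63],0],[[-108,-276,-63],0],[[-108,-276,-63],0],[[-108,-276,-63],0],[[-108,-276,-63],0],[[-108,-276,-63],0],[[-108,-276,-63],0],[[-108,-276,-63],0],[[-108,-276,-63],0]]'

```text
time: 2.35
tool_pos: [569.4, -210.6, 430.5]
tcp_rot: [-180.0, 0.0, -174.4]
ft_force: [-0.1, -0.9, 0.1]
finger_gap: 85.6
grip_force: 0.0
```

Run:
```python
from h import *
import pickle
c=cam("wrist"); im=snapshot("wrist"); cv2.imwrite("pics/w1.png",im); pickle.dump(c,open("pics/w1.pkl","wb"))
s=r.sense(); print(s['time'],s['tool_pos'],s['tcp_rot'],c['eye'],c['orientation'])
cv2.imwrite("pics/w1b.png",cv2.resize(im,(800,600),interpolation=3))
```

```text
2.4 [ 569.38169578 -210.52030245  430.61466413] [-1.79977109e+02  5.42937039e-02 -1.74400463e+02] [ 500.25850245 -216.98675552  561.7187499 ] [-1.57368778e+01  5.72589296e-02  9.55666324e+01]
```

View pics/w1b.png

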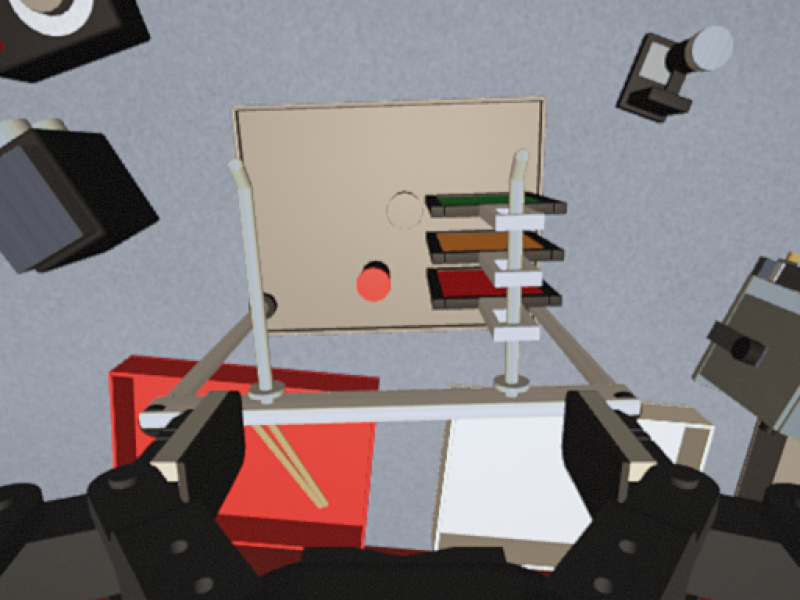

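The wrist view (800x600) is clear. The tab tops are at (520,217) green, (519,273) amber and (516,332) red. The full hook runs from (521,157) to (512,380), the spare hook from (236,165) to (264,390), and the rail is at y≈405.

Run:
```python
from h import *
import pickle
im=cv2.imread("pics/w1.png"); c=pickle.load(open("pics/w1.pkl","rb"))
k=1.5625
g=cv2.cvtColor(im,cv2.COLOR_BGR2GRAY); sat=cv2.cvtColor(im,cv2.COLOR_BGR2HSV)[...,1]
m=((g>190)&(sat<40)).astype(np.uint8)
n,l,st,ce=cv2.connectedComponentsWithStats(m)
for i in range(1,n):
    x,y,w,h,a=st[i]
    if a>60 and y<250 and 300<x<360 : 
        rc=cv2.minAreaRect(np.argwhere(l==i)[:,::-1].astype(np.float32)); print(st[i],ce[i].round(1),rc, onz(c,ce[i]+.0,272).round(1))
# rods: center of bright profile per row at given columns
def rodc(row,x0,x1):
    v=g[row,x0:x1].astype(float); s=sat[row,x0:x1]; print(row,x0,v.astype(int).tolist())
for row in (110,125,158,192,230): rodc(row,318,342)
for row in (130,160,200,235): rodc(row,150,176)
for p in [(521,157),(512,378),(236,165),(245,190),(264,390),(516,187)]:
    print(p,onz(c,np.array(p)/k,264).round(1))
```

```text
[318 138  30  33 329] [332.3 144.9] ((332.5, 154.0), (32.0, 29.0), 90.0) [ 531.5 -150.9  272. ]
[317 174  30  32 304] [331.3 180.7] ((331.5, 189.5), (31.0, 29.0), 90.0) [ 562.3 -146.9  272. ]
[316 209  29  20 261] [330.2 214.3] ((330.2391662597656, 218.74002075195312), (18.567222595214844, 28.30876922607422), 87.61405944824219) [ 593.  -143.2  272. ]
110 318 [183, 183, 182, 181, 182, 179, 182, 183, 156, 129, 145, 165, 173, 178, 181, 184, 182, 172, 173, 177, 179, 180, 178, 182]
125 318 [64, 58, 57, 57, 56, 59, 54, 68, 148, 180, 187, 186, 183, 188, 190, 193, 191, 118, 38, 20, 21, 17, 14, 11]
158 318 [91, 91, 92, 93, 86, 84, 81, 140, 178, 187, 188, 184, 187, 190, 193, 191, 129, 81, 82, 81, 84, 80, 80, 80]
192 318 [118, 118, 118, 120, 119, 116, 128, 171, 185, 187, 186, 188, 190, 192, 190, 123, 70, 69, 70, 72, 72, 69, 71, 70]
230 318 [162, 166, 167, 166, 161, 137, 167, 183, 186, 185, 188, 190, 191, 176, 164, 160, 163, 165, 162, 156, 156, 156, 159, 159]
130 150 [158, 160, 153, 179, 188, 184, 186, 190, 191, 190, 181, 154, 131, 163, 171, 173, 170, 171, 172, 171, 171, 172, 172, 172, 173, 172]
160 150 [160, 158, 159, 160, 161, 159, 170, 184, 185, 187, 190, 191, 189, 185, 160, 135, 163, 170, 169, 170, 168, 168, 171, 168, 171, 169]
200 150 [162, 162, 160, 158, 160, 164, 166, 158, 138, 115, 120, 179, 189, 187, 189, 190, 190, 188, 173, 124, 82, 59, 60, 56, 60, 103]
235 150 [52, 49, 52, 52, 48, 47, 52, 47, 59, 61, 62, 61, 63, 73, 104, 180, 189, 187, 190, 192, 191, 186, 160, 105, 105, 109]
(521, 157) [ 495.6 -154.   264. ]
(512, 378) [ 622.8 -139.3  264. ]
(236, 165) [ 514.6 -306.1  264. ]
(245, 190) [ 527.3 -301.1  264. ]
(264, 390) [ 645.2 -287.5  264. ]
(516, 187) [ 511.4 -154.2  264. ]
```

Run:
```python
from h import *
import pickle
im=cv2.imread("pics/w1.png"); c=pickle.load(open("pics/w1.pkl","rb"))
g=cv2.cvtColor(im,cv2.COLOR_BGR2GRAY).astype(float)
for col in (319,321,338,342,345):
    print(col,[g[a:b,col].astype(int).tolist() for a,b in((128,152),)])
m=(g>195)
for nm,(a,b) in dict(green=(128,152),amber=(164,188),red=(202,224)).items():
    mm=m[a:b,310:352].copy(); mm[:,12:26]=0
    ys,xs=np.nonzero(mm); ys=ys+a; xs=xs+310
    L=xs<323; Rr=xs>335
    row=[ys[L].mean(),ys[Rr].mean()]
    print(nm,len(ys),xs.min(),xs.max(),row, [ys[L].min(),ys[L].max(),ys[Rr].min(),ys[Rr].max()])
    cx=(xs.min()+xs.max())/2; P=onz(c,(cx,np.mean(row)),272)
    e=[onz(c,(x,np.mean(row)),272)[1] for x in(xs.min()-.5,xs.max()+.5)]
    pl=onz(c,(xs[L].mean(),row[0]),272);pr=onz(c,(xs[Rr].mean(),row[1]),272); d=pl-pr if pl[1]>pr[1] else pr-pl
    print(P.round(1),"width",abs(e[0]-e[1]).round(1),"yaw",np.degrees(np.arctan2(-d[0],d[1])).round(1))
for nm,pts in dict(full=[(330.3,125),(329.6,158),(328.8,192),(327.5,230)],spare=[(156.7,130),(160,160),(164.6,200),(168.5,235)]).items():
    X=np.array([onz(c,p,261) for p in pts]); f=np.polyfit(X[:,0],X[:,1],1)
    print(nm,X[:,:2].round(1).tolist(),"yaw",np.degrees(np.arctan(f[0])).round(2),"y at 500,530,560,590,620",np.polyval(f,[500,530,560,590,620]).round(1))
for p in [(333,97),(333,99.5),(151.5,102.5),(150.5,105)]: print(onz(c,p,273).round(1))
```

```text
319 [[49, 45, 79, 115, 119, 177, 219, 195, 136, 138, 192, 215, 214, 213, 213, 213, 213, 215, 218, 197, 101, 84, 90, 90]]
321 [[51, 44, 79, 115, 116, 173, 216, 214, 191, 151, 188, 213, 214, 211, 212, 212, 211, 214, 217, 197, 103, 84, 92, 93]]
338 [[46, 35, 49, 84, 94, 113, 115, 109, 113, 172, 216, 213, 212, 212, 212, 211, 213, 215, 202, 129, 30, 10, 15, 46]]
342 [[52, 41, 57, 85, 78, 79, 90, 109, 131, 181, 216, 215, 213, 211, 213, 212, 212, 214, 202, 143, 77, 21, 12, 5]]
345 [[26, 31, 59, 84, 81, 74, 73, 86, 127, 184, 216, 214, 212, 211, 213, 212, 213, 215, 208, 182, 176, 176, 149, 47]]
green 149 318 347 [np.float64(141.76190476190476), np.float64(141.9626168224299)] [np.int64(134), np.int64(147), np.int64(138), np.int64(146)]
[ 529.  -151.2  272. ] width 25.1 yaw 5.1
amber 149 317 346 [np.float64(175.79661016949152), np.float64(178.06666666666666)] [np.int64(167), np.int64(183), np.int64(174), np.int64(182)]
[ 559.  -147.3  272. ] width 25.9 yaw -0.5
red 128 316 344 [np.float64(211.44642857142858), np.float64(213.5)] [np.int64(202), np.int64(217), np.int64(210), np.int64(217)]
[ 591.2 -143.6  272. ] width 25.7 yaw -0.3
full [[516.0, -152.8], [544.4, -149.0], [575.4, -145.0], [612.1, -140.5]] yaw 7.31 y at 500,530,560,590,620 [-154.8 -150.9 -147.1 -143.2 -139.4]
spare [[534.8, -301.9], [560.8, -298.5], [597.5, -293.6], [631.7, -289.1]] yaw 7.53 y at 500,530,560,590,620 [-306.5 -302.5 -298.6 -294.6 -290.6]
[ 493.1 -156.7  273. ]
[ 495.  -156.3  273. ]
[ 511.6 -303.1  273. ]
[ 513.7 -303.9  273. ]
```

```bash
cat >> h.py <<'E'
def edges(g,cols,a,b,t):
    "sub-pixel lower edge (bright to dark) of the tab top in each column, searched upward from row b"
    o=[]
    for x in cols:
        v=g[a:b,x]; j=np.nonzero(v>200)[0].max(); 
        if j+1<len(v): o.append((x,a+j+(v[j]-t)/(v[j]-v[j+1]) if v[j+1]<t else a+j+1+(v[j+1]-t)/(v[j+1]-v[j+2])))
    return np.array(o)
E
python3 - <<'E'
from h import *
import pickle
im=cv2.imread("pics/w1.png"); c=pickle.load(open("pics/w1.pkl","rb"))
g=cv2.cvtColor(im,cv2.COLOR_BGR2GRAY).astype(float)
for nm,(a,b) in dict(green=(128,152),amber=(164,188),red=(202,224)).items():
    cols=[319,320,321,322,337,338,339,340,341,342,343]
    try:
        e=edges(g,cols,a,b,155); P=np.array([onz(c,p,272) for p in e]); f=np.polyfit(P[:,1],P[:,0],1)
        print(nm,e[:,1].round(1),"yaw",-np.degrees(np.arctan(f[0])).round(1),"centre x",(P[:,0].mean()-4).round(1))
    except Exception as ex: print(nm,ex,[g[a:b,x].astype(int).tolist() for x in (320,340)])
E
```

```text
green [147.4 147.4 147.4 147.4 146.6 146.6 146.9 147.1 147.2 146.8 146.5] yaw 7.3 centre x 529.3
amber [183.4 183.2 183.1 183.1 182.7 182.5 182.5 182.5 182.5 182.5 182.5] yaw 7.7 centre x 560.0
red [219.3 219.2 219.1 219.2 219.2 219.3 219.1 218.1 218.  218.1 220. ] yaw 6.8 centre x 593.1
```

The filters and rods agree with each other: pitch 32 mm, hooks 150 mm apart, yaw about 7.4°. I'll hover over the green filter and re-measure from close.

step_arm --rows '[[[34,63,40],-1.8],[[34,63,80],-1.8],[[34,63,120],-1.8],[[34,63,130],-1.8],[[34,63,130],-1.8],[[34,63,130],-1.8]]' --fingers 0.6

```text
time: 3.0
tool_pos: [531.0, -153.0, 303.2]
tcp_rot: [-179.9, 0.2, -172.7]
ft_force: [0.0, 0.7, -0.2]
finger_gap: 51.2
grip_force: 0.0
```

```bash
cat >> h.py <<'E'
def shot(n,name="wrist"):
    import pickle
    c=cam(name); im=snapshot(name); cv2.imwrite(f"pics/{n}.png",im); pickle.dump(c,open(f"pics/{n}.pkl","wb"))
    s=r.sense(); print("t",round(s['time'],2),"tcp",s['tool_pos'].round(2),s['tcp_rot'].round(2),"F",s['ft_force'].round(2),"gap",round(s['finger_gap'],1),"grip",round(s['grip_force'],1))
    return c,im,s
E
python3 - <<'E'
from h import *
c,im,s=shot("w2")
cv2.imwrite("pics/w2b.png",cv2.resize(im,(800,600),interpolation=3))
for P in [(529.3,-151.2,272),(560,-147.3,272),(592.8,-143.6,272),(514,-153,260)]: print(P,(proj(c,P)*1.5625).round(1))
E
```

```text
t 3.05 tcp [ 531.4  -153.26  303.8 ] [-179.84    0.28 -172.7 ] F [0.28 0.51 0.21] gap 51.0 grip 0.0
(529.3, -151.2, 272) [408.2 370.1]
(560, -147.3, 272) [407.9 453.9]
(592.8, -143.6, 272) [406.3 535.2]
(514, -153, 260) [408.6 314.3]
```

View pics/w2b.png

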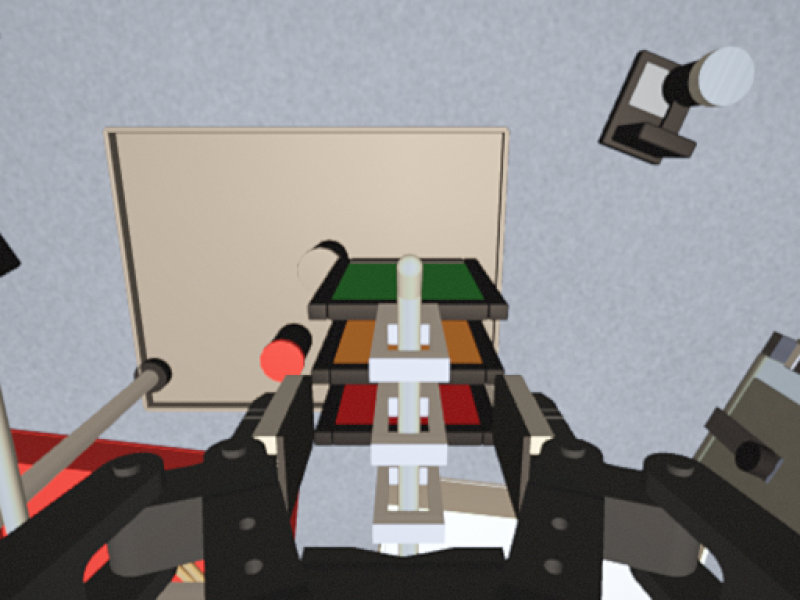

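The view confirms the prediction: the green tab is at (409,370), centred between the pads at about (407). I'll descend and grip.

step_arm --rows '[[[1,1,14],0],[[1,1,28],0],[[1,1,42],0],[[1,1,54],0],[[1,1,62],0],[[1,1,67],0],[[1,1,68],0],[[1,1,68],0]]'

```text
time: 3.85
tool_pos: [528.8, -151.6, 232.1]
tcp_rot: [-180.0, 0.0, -172.7]
ft_force: [-0.3, 0.9, 0.5]
finger_gap: 51.6
grip_force: 0.0
```

step_arm --rows '[[[0,0,0],0],[[0,0,0],0],[[0,0,0],0],[[0,0,0],0],[[0,0,0],0],[[0,0,0],0]]' --fingers 0 --squeeze 40

```text
time: 4.45
tool_pos: [529.1, -151.7, 232.6]
tcp_rot: [-180.0, 0.1, -172.7]
ft_force: [1.1, 0.8, 5.0]
finger_gap: 25.7
grip_force: 39.8
```

step_arm --rows '[[[0,0,-2],0],[[0,0,-5],0],[[0,0,-8],0],[[0,0,-11],0],[[0,0,-14],0],[[0,0,-15.5],0],[[0,0,-15.5],0],[[0,0,-15.5],0],[[0,0,-15.5],0]]'

```text
time: 5.35
tool_pos: [528.6, -151.5, 247.2]
tcp_rot: [180.0, -0.0, -172.7]
ft_force: [-0.4, -0.7, -2.9]
finger_gap: 25.4
grip_force: 39.4
```

Run:
```python
from h import *
c,im,s=shot("w3")
cv2.imwrite("pics/w3b.png",cv2.resize(im[120:384,80:440],(800,587),interpolation=3))
```

```text
t 5.4 tcp [ 528.57 -151.54  247.2 ] [ 1.7999e+02 -1.0000e-02 -1.7269e+02] F [-0.05 -0.18 -2.34] gap 25.6 grip 39.4
```

View pics/w3b.png

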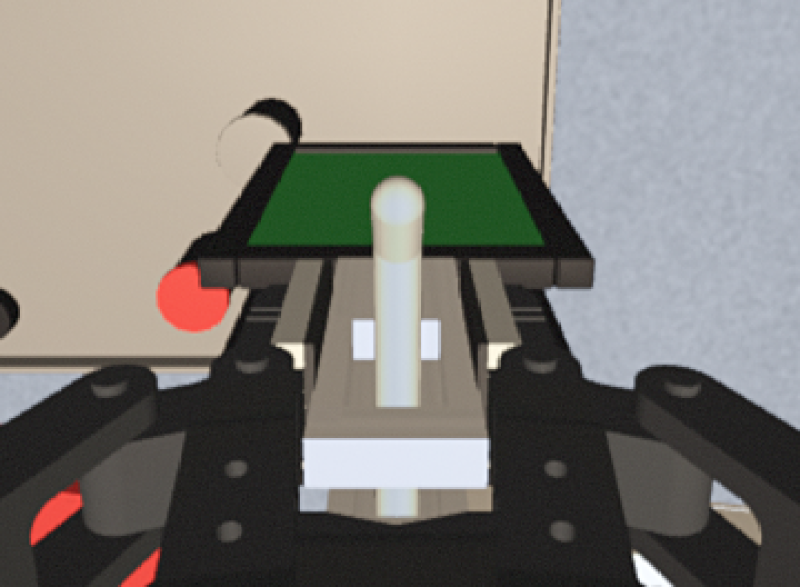

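The green filter is carried (-2.5 N) and the rod runs centrally through the hole. I'll draw it off the hook, traverse 150 mm and enter the spare hook.

step_arm --rows '[[[4,0,0],0],[[11,0,0],0],[[19,0,0],0],[[27,0,0],0],[[35,0,0],0],[[43,0,0],0],[[51,0,0],0],[[59,0,0],0],[[65,0,0],0],[[69,0,0],0],[[70,0,0],0],[[70,0,0],0]]'

```text
time: 6.6
tool_pos: [459.2, -160.5, 247.5]
tcp_rot: [-180.0, 0.0, -172.7]
ft_force: [0.4, -0.0, -3.3]
finger_gap: 25.2
grip_force: 39.4
```

step_arm --rows '[[[0,-4,0],0],[[0,-13,0],0],[[0,-27,0],0],[[0,-43,0],0],[[0,-60,0],0],[[0,-78,0],0],[[0,-96,0],0],[[0,-113,0],0],[[0,-128,0],0],[[0,-140,0],0],[[0,-147,0],0],[[0,-150,0],0]]'

```text
time: 7.8
tool_pos: [478.3, -309.9, 247.2]
tcp_rot: [180.0, -0.0, -172.7]
ft_force: [0.7, -0.7, -2.8]
finger_gap: 25.4
grip_force: 39.6
```

Run:
```python
from h import *
c,im,s=shot("w4")
cv2.imwrite("pics/w4b.png",cv2.resize(im[120:384,80:440],(800,587),interpolation=3))
```

```text
t 7.85 tcp [ 478.34 -309.83  247.26] [ 1.7999e+02 -1.0000e-02 -1.7271e+02] F [ 0.05  0.4  -2.63] gap 25.3 grip 39.6
```

View pics/w4b.png

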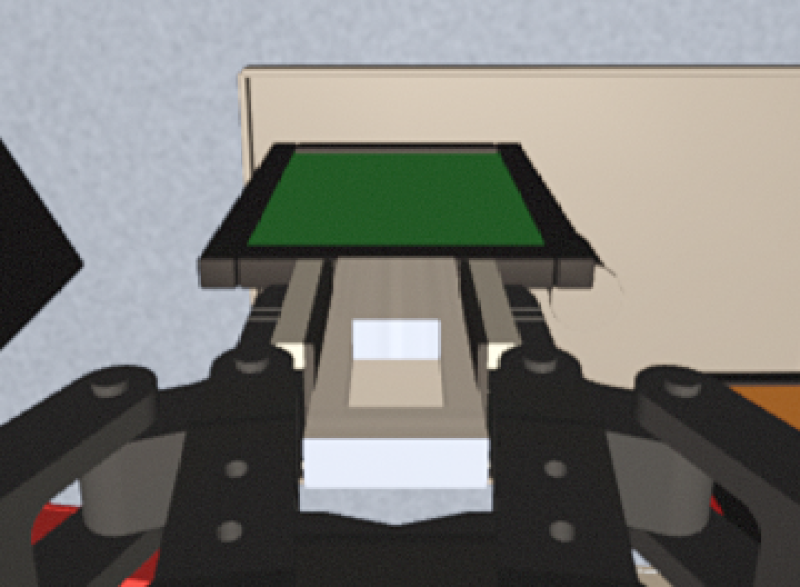

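The green filter is unchanged in the grip and in line with the spare hook to within 1 mm. Entering.

step_arm --rows '[[[-3,0.5,0],0],[[-8,0.5,0],0],[[-15,0.5,0],0],[[-22,0.5,0],0],[[-29,0.5,0],0],[[-36,0.5,0],0],[[-43,0.5,0],0],[[-50,0.5,0],0],[[-57,0.5,0],0],[[-62,0.5,0],0],[[-65,0.5,0],0]]'

```text
time: 8.95
tool_pos: [543.2, -300.4, 247.3]
tcp_rot: [180.0, -0.0, -172.7]
ft_force: [0.6, -0.0, -3.0]
finger_gap: 25.2
grip_force: 39.6
```

step_arm --rows '[[[-3,0,0],0],[[-8,0,0],0],[[-15,0,0],0],[[-23,0,0],0],[[-31,0,0],0],[[-39,0,0],0],[[-47,0,0],0],[[-54,0,0],0],[[-60,0,0],0],[[-64,0,0],0],[[-66,0,0],0],[[-66,0,0],0]]'

```text
time: 10.15
tool_pos: [608.3, -292.0, 247.3]
tcp_rot: [180.0, -0.0, -172.7]
ft_force: [0.1, -0.5, -2.6]
finger_gap: 25.3
grip_force: 39.6
```

Run:
```python
from h import *
c,im,s=shot("w5")
cv2.imwrite("pics/w5b.png",cv2.resize(im[120:384,80:440],(800,587),interpolation=3))
g=cv2.cvtColor(im,cv2.COLOR_BGR2GRAY)
for y in (222,232,250,262,273): print(y,g[y,230:290].tolist())
```

```text
t 10.2 tcp [ 608.12 -292.14  247.34] [ 1.8000e+02 -1.0000e-02 -1.7269e+02] F [ 0.22  0.12 -2.39] gap 25.4 grip 39.6
222 [63, 64, 65, 67, 65, 66, 64, 67, 64, 66, 68, 66, 67, 65, 62, 61, 90, 176, 201, 207, 208, 210, 210, 210, 210, 209, 210, 212, 214, 215, 215, 216, 215, 213, 211, 210, 205, 188, 116, 62, 63, 63, 67, 64, 65, 62, 66, 66, 67, 64, 65, 66, 63, 69, 67, 65, 62, 65, 66, 64]
232 [23, 20, 18, 19, 26, 23, 22, 22, 22, 26, 20, 25, 22, 24, 20, 15, 67, 174, 200, 207, 209, 210, 211, 211, 210, 210, 210, 212, 214, 215, 215, 215, 215, 213, 211, 209, 205, 186, 108, 26, 22, 24, 23, 20, 28, 22, 16, 22, 20, 26, 27, 19, 20, 28, 23, 21, 24, 23, 17, 18]
250 [127, 138, 135, 132, 134, 134, 137, 136, 134, 136, 137, 138, 136, 138, 137, 134, 118, 164, 195, 207, 209, 210, 210, 211, 210, 209, 210, 212, 214, 215, 215, 216, 214, 214, 212, 207, 200, 184, 150, 136, 137, 136, 136, 135, 135, 133, 135, 135, 137, 136, 136, 135, 136, 136, 138, 144, 86, 33, 21, 31]
262 [137, 135, 136, 137, 136, 135, 137, 136, 134, 136, 135, 135, 134, 135, 134, 135, 135, 160, 191, 205, 208, 210, 211, 211, 209, 209, 210, 211, 214, 214, 215, 216, 215, 214, 212, 207, 197, 176, 144, 135, 136, 135, 134, 134, 133, 133, 132, 133, 135, 137, 137, 137, 137, 137, 136, 136, 140, 141, 96, 41]
273 [138, 137, 136, 136, 136, 135, 137, 131, 164, 233, 240, 237, 237, 237, 237, 238, 240, 193, 186, 202, 207, 210, 211, 210, 209, 209, 210, 210, 213, 214, 215, 215, 214, 213, 211, 205, 192, 183, 231, 240, 239, 237, 237, 234, 235, 236, 238, 191, 138, 133, 137, 135, 136, 136, 135, 138, 134, 137, 138, 139]
```

The rod is in the hole and centred (column 257.5 against the hole's 257.7). Lowering.

step_arm --rows '[[[0,0,3],0],[[0,0,6],0],[[0,0,9],0],[[0,0,12],0],[[0,0,13.5],0],[[0,0,14.5],0],[[0,0,15],0],[[0,0,15],0],[[0,0,15],0]]'

```text
time: 11.1
tool_pos: [608.2, -292.2, 232.8]
tcp_rot: [-180.0, 0.0, -172.7]
ft_force: [-2.2, 0.5, 1.7]
finger_gap: 25.3
grip_force: 40.0
```

step_arm --rows '[[[0,0,0],0],[[0,0,0],0],[[0,0,0],0],[[0,0,0],0],[[0,0,-8],0],[[0,0,-24],0],[[0,0,-44],0],[[0,0,-62],0],[[0,0,-68],0],[[0,0,-68],0]]' --fingers 0.6

```text
time: 12.1
tool_pos: [608.9, -292.5, 303.0]
tcp_rot: [-179.9, 0.2, -172.7]
ft_force: [-0.4, 0.5, -0.2]
finger_gap: 51.4
grip_force: 0.0
```

Run:
```python
from h import *
c,im,s=shot("w6")
for P in [(608.1,-292.1,272)]: print((proj(c,P)).round(1))
g=cv2.cvtColor(im,cv2.COLOR_BGR2GRAY)
cv2.imwrite("pics/w6b.png",cv2.resize(im,(800,600),interpolation=3))
m=((g>200)).astype(np.uint8); n,l,st,ce=cv2.connectedComponentsWithStats(m)
print([ (st[i].tolist(),ce[i].round(1).tolist()) for i in range(1,n) if st[i][4]>80])
```

```text
t 12.15 tcp [ 608.47 -292.25  301.25] [-1.7995e+02  7.0000e-02 -1.7269e+02] F [-0.79  0.05 -0.16] gap 51.5 grip 0.0
[258.5 238.2]
[([252, 28, 14, 198, 2234], [258.8, 132.5]), ([197, 31, 54, 125, 4294], [229.5, 87.4]), ([267, 31, 87, 131, 8128], [301.0, 90.6]), ([325, 105, 23, 28, 392], [335.0, 116.9]), ([268, 158, 48, 11, 91], [290.8, 162.5]), ([493, 214, 19, 10, 109], [504.6, 217.0]), ([233, 232, 52, 62, 1322], [258.7, 251.7]), ([164, 279, 13, 12, 87], [171.9, 283.5]), ([339, 279, 13, 12, 88], [343.5, 283.5]), ([382, 284, 39, 10, 249], [398.9, 289.2]), ([243, 298, 31, 10, 129], [258.3, 302.4]), ([187, 317, 143, 16, 2089], [257.6, 324.1]), ([480, 317, 32, 25, 429], [500.2, 324.9]), ([447, 348, 16, 24, 152], [454.0, 359.5]), ([385, 359, 31, 25, 519], [396.7, 373.1])]
```

Green hangs on the spare hook; its tab is seen where predicted. Now to amber.

step_arm --rows '[[[8,40,0],0],[[16,80,0],0],[[24,120,0],0],[[29,145,0],0],[[29,150,0],0],[[29,150,0],0],[[29,150,16],0],[[29,150,34],0],[[29,150,50],0],[[29,150,62],0],[[29,150,68],0],[[29,150,68],0]]'

```text
time: 13.35
tool_pos: [559.7, -147.1, 230.8]
tcp_rot: [179.9, -0.1, -172.7]
ft_force: [-0.3, 0.2, -0.2]
finger_gap: 51.1
grip_force: 0.0
```

Run:
```python
from h import *
c,im,s=shot("w7")
g=cv2.cvtColor(im,cv2.COLOR_BGR2GRAY)
for y in (318,326): print(y,g[y,180:335].tolist())
```

```text
t 13.4 tcp [ 560.23 -147.19  232.06] [ 1.7999e+02 -3.0000e-02 -1.7271e+02] F [ 0.23 -0.38  0.15] gap 51.4 grip 0.0
318 [31, 64, 93, 72, 36, 27, 30, 25, 14, 54, 161, 184, 184, 183, 183, 179, 176, 176, 177, 177, 179, 179, 179, 177, 178, 179, 180, 180, 182, 180, 182, 183, 182, 184, 185, 184, 148, 129, 132, 131, 132, 132, 132, 133, 133, 132, 131, 131, 133, 133, 132, 131, 133, 132, 131, 132, 133, 133, 134, 132, 132, 133, 132, 132, 131, 132, 132, 133, 132, 132, 132, 132, 130, 131, 133, 134, 131, 130, 133, 133, 132, 132, 131, 133, 133, 134, 132, 132, 132, 132, 133, 131, 132, 133, 132, 133, 133, 133, 133, 133, 131, 132, 131, 133, 131, 132, 133, 133, 131, 132, 131, 131, 131, 130, 130, 132, 131, 131, 131, 161, 177, 178, 177, 182, 184, 182, 183, 182, 183, 180, 181, 180, 181, 183, 183, 183, 184, 183, 181, 179, 180, 182, 185, 186, 189, 179, 106, 33, 19, 27, 27, 24, 58, 94, 80]
326 [31, 38, 35, 59, 37, 19, 32, 119, 185, 191, 188, 184, 183, 178, 180, 181, 181, 181, 184, 187, 185, 183, 182, 184, 183, 184, 182, 180, 180, 183, 187, 190, 188, 181, 179, 212, 230, 232, 232, 230, 231, 231, 231, 231, 231, 230, 231, 231, 231, 231, 231, 230, 231, 231, 231, 230, 231, 231, 231, 230, 231, 231, 231, 231, 232, 231, 230, 231, 231, 231, 230, 230, 231, 231, 231, 232, 231, 231, 231, 231, 231, 231, 230, 230, 231, 232, 231, 231, 231, 231, 231, 231, 232, 231, 231, 231, 231, 230, 231, 231, 231, 232, 231, 231, 231, 232, 231, 231, 231, 232, 232, 232, 231, 231, 232, 232, 232, 231, 233, 224, 170, 141, 141, 144, 144, 147, 146, 151, 149, 149, 149, 156, 164, 168, 176, 184, 197, 196, 202, 197, 194, 192, 188, 185, 180, 176, 184, 184, 137, 64, 23, 29, 56, 43, 31]
```

step_arm --rows '[[[0,0,0],0],[[0,0,0],0],[[0,0,0],0],[[0,0,0],0],[[0,0,0],0],[[0,0,0],0]]' --fingers 0 --squeeze 40

```text
time: 14.0
tool_pos: [560.9, -147.3, 233.5]
tcp_rot: [-179.9, 0.1, -172.7]
ft_force: [1.1, -1.2, 6.1]
finger_gap: 25.4
grip_force: 40.0
```

step_arm --rows '[[[0,0,-2],0],[[0,0,-5],0],[[0,0,-8],0],[[0,0,-11],0],[[0,0,-14],0],[[0,0,-15.5],0],[[0,0,-15.5],0],[[0,0,-15.5],0],[[0,0,-15.5],0]]'

```text
time: 14.9
tool_pos: [560.2, -147.0, 247.7]
tcp_rot: [180.0, -0.0, -172.7]
ft_force: [0.1, -0.5, -3.1]
finger_gap: 25.3
grip_force: 39.4
```

Run:
```python
from h import *
c,im,s=shot("w8")
g=cv2.cvtColor(im,cv2.COLOR_BGR2GRAY)
for y in (262,273): print(y,g[y,225:295].tolist())
```

```text
t 14.95 tcp [ 560.23 -146.97  247.69] [ 1.7999e+02 -2.0000e-02 -1.7269e+02] F [ 0.17 -1.45 -2.57] gap 25.1 grip 39.4
262 [24, 36, 103, 131, 134, 134, 133, 132, 131, 132, 133, 131, 128, 164, 230, 239, 237, 236, 236, 237, 238, 238, 188, 184, 199, 203, 205, 207, 206, 204, 204, 206, 207, 209, 210, 210, 211, 211, 209, 206, 202, 188, 180, 229, 238, 238, 237, 235, 234, 234, 235, 236, 190, 140, 129, 132, 132, 132, 132, 133, 133, 135, 136, 125, 67, 27, 25, 29, 31, 31]
273 [113, 135, 133, 132, 132, 132, 132, 132, 134, 133, 131, 132, 120, 136, 227, 236, 234, 233, 231, 233, 234, 235, 189, 184, 198, 203, 205, 206, 206, 204, 205, 205, 207, 209, 209, 211, 211, 209, 208, 207, 200, 185, 177, 226, 235, 235, 233, 232, 231, 230, 231, 235, 172, 123, 129, 131, 132, 131, 132, 132, 132, 134, 133, 132, 136, 124, 71, 28, 23, 28]
```

step_arm --rows '[[[4,0,0],0],[[12,0,0],0],[[22,0,0],0],[[32,0,0],0],[[42,0,0],0],[[52,0,0],0],[[62,0,0],0],[[72,0,0],0],[[82,0,0],0],[[92,0,0],0],[[99,0,0],0],[[102,0,0],0]]'

```text
time: 16.15
tool_pos: [458.5, -160.2, 248.0]
tcp_rot: [-180.0, 0.0, -172.7]
ft_force: [0.4, -0.2, -2.4]
finger_gap: 25.5
grip_force: 39.4
```

step_arm --rows '[[[0,-4,0],0],[[0,-13,0],0],[[0,-27,0],0],[[0,-43,0],0],[[0,-60,0],0],[[0,-78,0],0],[[0,-96,0],0],[[0,-113,0],0],[[0,-128,0],0],[[0,-140,0],0],[[0,-147,0],0],[[0,-150,0],0]]'

```text
time: 17.35
tool_pos: [478.3, -309.4, 247.8]
tcp_rot: [180.0, -0.0, -172.7]
ft_force: [-0.1, 0.1, -2.7]
finger_gap: 24.9
grip_force: 39.6
```

step_arm --rows '[[[-3,0,0],0],[[-8,0,0],0],[[-15,0,0],0],[[-22,0,0],0],[[-29,0,0],0],[[-36,0,0],0],[[-43,0,0],0],[[-50,0,0],0],[[-57,0,0],0],[[-62,0,0],0],[[-65,0,0],0]]'

```text
time: 18.45
tool_pos: [543.2, -300.4, 247.7]
tcp_rot: [180.0, -0.0, -172.7]
ft_force: [0.2, -0.0, -1.7]
finger_gap: 25.3
grip_force: 39.6
```

step_arm --rows '[[[-3,0,0],0],[[-8,0,0],0],[[-14,0,0],0],[[-20,0,0],0],[[-25,0,0],0],[[-28,0,0],0],[[-30,0,0],0],[[-30,0,0],0]]'

```text
time: 19.25
tool_pos: [572.6, -296.6, 247.8]
tcp_rot: [180.0, -0.0, -172.7]
ft_force: [0.7, -0.3, -2.6]
finger_gap: 25.6
grip_force: 39.6
```

Run:
```python
from h import *
c,im,s=shot("w9")
g=cv2.cvtColor(im,cv2.COLOR_BGR2GRAY)
for y in (262,273): print(y,g[y,225:295].tolist())
```

```text
t 19.3 tcp [ 572.48 -296.64  247.78] [ 1.7999e+02 -1.0000e-02 -1.7268e+02] F [-0.03  0.1  -2.6 ] gap 25.7 grip 39.6
262 [24, 40, 103, 130, 135, 132, 133, 135, 131, 134, 132, 132, 129, 164, 231, 239, 236, 235, 236, 236, 237, 238, 189, 186, 200, 203, 205, 206, 206, 205, 205, 205, 206, 208, 210, 210, 210, 210, 208, 206, 202, 187, 178, 228, 238, 238, 237, 235, 234, 234, 236, 236, 189, 141, 130, 131, 132, 132, 133, 131, 134, 133, 136, 117, 64, 20, 26, 21, 32, 27]
273 [115, 135, 133, 134, 132, 132, 132, 133, 131, 133, 133, 133, 122, 136, 227, 236, 232, 232, 232, 233, 234, 235, 190, 182, 200, 203, 205, 206, 205, 206, 204, 206, 207, 209, 210, 210, 211, 210, 207, 207, 201, 183, 175, 226, 234, 234, 233, 232, 230, 230, 231, 234, 171, 122, 127, 131, 132, 131, 133, 131, 132, 134, 133, 132, 135, 125, 70, 25, 19, 28]
```

Amber is on the spare rod and centred. I'll lower, check the force, release and rise.

step_arm --rows '[[[0,0,3],0],[[0,0,6],0],[[0,0,9],0],[[0,0,12],0],[[0,0,13.5],0],[[0,0,14.5],0],[[0,0,15],0],[[0,0,15],0],[[0,0,15],0]]'

```text
time: 20.2
tool_pos: [572.5, -296.7, 233.6]
tcp_rot: [-180.0, 0.0, -172.7]
ft_force: [-3.7, 1.8, 3.4]
finger_gap: 25.5
grip_force: 40.3
```

step_arm --rows '[[[0,0,0],0],[[0,0,0],0],[[0,0,0],0],[[0,0,0],0],[[0,0,-8],0],[[0,0,-24],0],[[0,0,-44],0],[[0,0,-62],0],[[0,0,-68],0],[[0,0,-68],0]]' --fingers 0.6

```text
time: 21.2
tool_pos: [573.2, -297.2, 303.4]
tcp_rot: [-179.9, 0.2, -172.7]
ft_force: [0.8, 0.1, -0.7]
finger_gap: 51.2
grip_force: 0.0
```

step_arm --rows '[[[-10,40,0],0],[[-20,80,0],0],[[-30,120,0],0],[[-39,145,0],0],[[-39.5,149.5,0],0],[[-39.5,149.5,0],0],[[-39.5,149.5,0],0]]'

```text
time: 21.9
tool_pos: [592.3, -144.2, 300.3]
tcp_rot: [-180.0, -0.1, -172.7]
ft_force: [0.3, -0.7, 0.1]
finger_gap: 51.1
grip_force: 0.0
```

Run:
```python
from h import *
c,im,s=shot("w10"); shot("t10","top"); shot("s10","scene")
print(proj(c,(592.8,-143.6,272)))
a=cv2.imread("pics/s10.png")[165:335,170:350]
cv2.imwrite("pics/w10b.png",np.hstack([cv2.resize(im,(480,360)),cv2.resize(a,(320,360),interpolation=3)]))
```

```text
t 21.95 tcp [ 592.29 -144.58  300.43] [-1.7999e+02 -4.0000e-02 -1.7276e+02] F [ 0.13 -0.34  1.26] gap 51.3 grip 0.0
t 22.0 tcp [ 592.33 -144.69  300.5 ] [-1.7999e+02 -3.0000e-02 -1.7278e+02] F [ 0.46 -0.76  0.16] gap 50.8 grip 0.0
t 22.05 tcp [ 592.37 -144.68  300.58] [-1.8000e+02 -3.0000e-02 -1.7278e+02] F [-0.53 -0.27 -0.14] gap 50.9 grip 0.0
[258.45177467 243.02487141]
```

View pics/w10b.png

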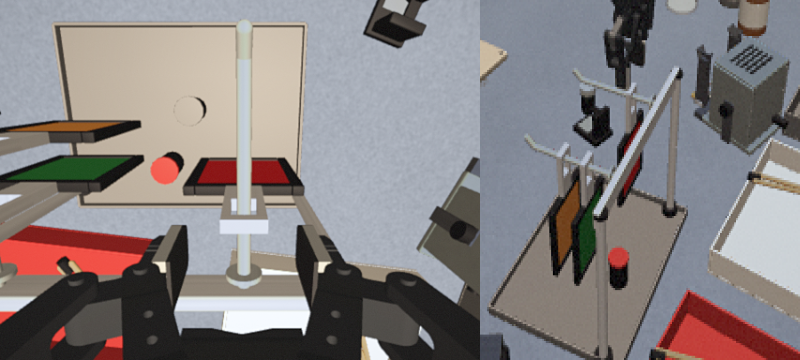

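Amber and green hang on the spare hook and red is alone on the full hook. Before taking red, I'll look at the lamp's channels with the empty hand.

step_arm --rows '[[[-10,40,0],0],[[-22,85,0],0],[[-33,130,0],5],[[-44,175,0],10],[[-55,220,0],15],[[-66,265,0],20],[[-76,305,0],21.3],[[-84,335,5],21.3],[[-85,346,10],21.3],[[-85,347,10],21.3],[[-85,347,10],21.3],[[-85,347,10],21.3]]'

```text
time: 23.25
tool_pos: [633.1, 209.8, 291.2]
tcp_rot: [-180.0, 0.0, 165.9]
ft_force: [-0.6, 0.6, 0.1]
finger_gap: 50.9
grip_force: 0.0
```

Run:
```python
from h import *
c,im,s=shot("l1"); cv2.imwrite("pics/l1b.png",cv2.resize(im,(800,600),interpolation=3))
```

```text
t 23.3 tcp [633.19 209.84 291.4 ] [-1.800e+02  4.000e-02  1.659e+02] F [-0.68  0.32 -0.14] gap 51.3 grip 0.0
```

View pics/l1b.png

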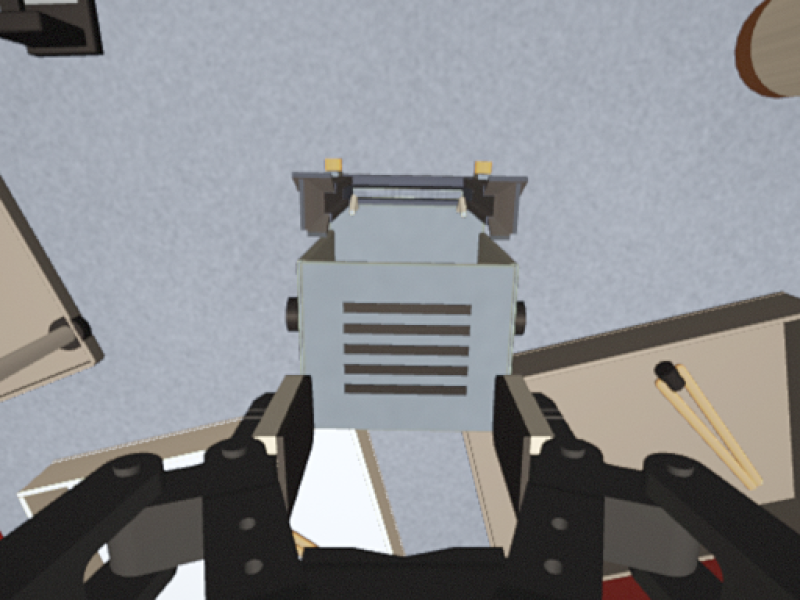

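The lamp view (800x600) shows the left channel mouth at about (293-345, 172-237) and the right at about (465-527, 175-240). The box front's top edge runs from (300,262) to (517,265), and the yaw is close to the tool's. I'll read the flange edges numerically.

Run:
```python
from h import *
import pickle
im=cv2.imread("pics/l1.png"); c=pickle.load(open("pics/l1.pkl","rb")); print(c['eye'],c['orientation'])
g=cv2.cvtColor(im,cv2.COLOR_BGR2GRAY)
print("L cols",list(range(185,232,2)))
for y in range(106,172,2): print(y,' '.join('%3d'%v for v in g[y,185:232:2]))
print("R cols",list(range(294,342,2)))
for y in range(106,172,2): print(y,' '.join('%3d'%v for v in g[y,294:342:2]))
```

```text
[565.83216193 226.78576471 422.53014368] [-1.57410270e+01  6.53006857e-02  7.58764372e+01]
L cols [185, 187, 189, 191, 193, 195, 197, 199, 201, 203, 205, 207, 209, 211, 213, 215, 217, 219, 221, 223, 225, 227, 229, 231]
106 172 168 171 173 171 176 173 175 174 173 176 155 180 181 185 185 178 175 178 176 171 165 169 176
108 173 171 174 174 174 183 177 179 176 173 174 164 172 170 173 173 168 174 178 173 172 171 171 174
110 175 127 117 128 126 132 130 133 133 132 146 131 123 120 160 147  78 134 166 170 173 168 165 169
112 178 110  99 102 103 102 105 103 102 102 101 104 103  90 147 157  77  79  90  89  93 101 100  95
114 180 109  82  90  91  83  81  81  82  81  86  86  85  80  46  48  50  52  46  44  75 104 105 106
116 178 166  79  95 104  89  88  84  84  83  84  82  84  86  58  53  48  47  46  48  64 108 107 107
118 176 181 105  92 105  89  89  88  84  80  80  82  81  81  57  56  45  49  48  42  56  59  60  57
120 178 175 145  91 105  91  87  90  89  83  81  83  80  81  71  59  46  52  48  47  60 122 127 125
122 171 175 175 120 102  90  89  87  86  86  89  82  82  77  87  55  49  57  52  
[... 5146 characters left out ...]

158 166 167 167 167 167 170 102  78  78  80  78  81  83 131 173 172 177 179 175 175 178 177 174 173
160 167 168 167 167 166 169  91  76  79  79  81  81  82  84 118 170 171 176 176 176 177 174 174 172
162 169 167 166 166 164 170  92  78  82  79  79  79  82  84  83 116 168 174 174 177 173 172 175 173
164 170 168 166 166 165 170  80  79  80  78  82  80  80  83  82  82 119 179 180 177 176 173 170 170
166 169 169 166 167 167 170  80  78  76  78  78  79  80  79  80  84  80 122 177 171 177 178 173 170
168 161 159 159 158 157 158  92  94  95  93  90  91  91  83  80  81  93 116 135 175 175 171 175 175
170 167 170 165 166 166 168 168 168 168 167 167 166 164 164 162 164 163 159 159 168 172 168 174 174
```

Run:
```python
from h import *
import pickle
im=cv2.imread("pics/l1.png"); c=pickle.load(open("pics/l1.pkl","rb"))
g=cv2.cvtColor(im,cv2.COLOR_BGR2GRAY).astype(float)
def cross(v,t,o): # crossings
    return [round(o+i+(v[i]-t)/(v[i]-v[i+1]),2) for i in range(len(v)-1) if (v[i]-t)*(v[i+1]-t)<0]
for x in (208,209,210,211): print("col",x,cross(g[118:142,x],65,118))
for x in (310,311,312,313,314): print("col",x,cross(g[118:144,x],63,118))
for y in (126,128,130,132,134): print("row",y,cross(g[y,200:214],68,200),cross(g[y,308:322],68,308))
P={k:onz(c,p,130) for k,p in dict(Lf=(209,123.1),Lb=(209,135.6),Rf=(312,125.2),Rb=(312,137.4),Ly=(207.6,130),Ry=(315.4,130)).items()}
for k,v in P.items(): print(k,v.round(1))
print("gap",np.linalg.norm(P['Lf']-P['Lb']),np.linalg.norm(P['Rf']-P['Rb']),"y gap",np.linalg.norm(P['Ly']-P['Ry']))
L=(P['Lf']+P['Lb'])/2;Rr=(P['Rf']+P['Rb'])/2;d=Rr-L; print("yaw",np.degrees(np.arctan2(-d[0],d[1])),"mid",(L+Rr)/2,(P['Ly']+P['Ry'])/2)
# other straight edges for the yaw: front lip z144, box front edge z142
for nm,cols,a,b,z in (("boxfront",range(225,300,5),160,172,142),):
    q=[]
    for x in cols:
        v=g[a:b,x]; q.append(onz(c,(x,a+np.argmin(v)),z))
    q=np.array(q); f=np.polyfit(q[:,1],q[:,0],1); print(nm,"yaw",-np.degrees(np.arctan(f[0])))
for p in [(187,111),(337,113),(197,151.5),(325,153)]: print(p,onz(c,p,144).round(1))
for p in [(192,167),(331,169.5)]: print(p,onz(c,p,142).round(1))
```

```text
col 208 [np.float64(122.95), np.float64(135.5)]
col 209 [np.float64(122.85), np.float64(135.6)]
col 210 [np.float64(123.09), np.float64(135.58), np.float64(140.5)]
col 211 [np.float64(135.48)]
col 310 [np.float64(120.12), np.float64(125.21), np.float64(142.02)]
col 311 [np.float64(119.11), np.float64(125.1), np.float64(137.52)]
col 312 [np.float64(125.18), np.float64(137.56)]
col 313 [np.float64(137.6)]
col 314 [np.float64(137.62)]
row 126 [np.float64(206.92)] [np.float64(315.83)]
row 128 [np.float64(207.36)] [np.float64(315.68)]
row 130 [np.float64(207.36)] [np.float64(315.54)]
row 132 [np.float64(207.31)] [np.float64(315.43)]
row 134 [np.float64(207.25)] [np.float64(315.45)]
Lf [574.9 182.1 130. ]
Lb [584.9 179.1 130. ]
Rf [597.7 265.4 130. ]
Rb [607.6 263.4 130. ]
Ly [580.1 179.3 130. ]
Ry [602.3 267.4 130. ]
gap 10.38637612951791 10.166351184892143 y gap 90.8431055505678
yaw -15.186800865429298 mid [591.26462816 222.49730614 130.        ] [591.17531365 223.35326355 130.        ]
boxfront yaw -14.939028388915617
(187, 111) [561.2 170.  144. ]
(337, 113) [591.7 284.7 144. ]
(197, 151.5) [593.9 168.3 144. ]
(325, 153) [620.6 269.4 144. ]
(192, 167) [605.5 160.1 142. ]
(331, 169.5) [635.8 271.9 142. ]
```

Slot gap, width, lip midpoints and box edge agree. The channel centre is at (591.4, 223.4) and the yaw is -15.1°. Back to the red filter.

step_arm --rows '[[[-5,-40,-10],0],[[-11,-85,-10],-2],[[-17,-130,-10],-8],[[-24,-175,-10],-14],[[-30,-220,-10],-20],[[-35,-265,-10],-21.3],[[-41,-305,-10],-21.3],[[-46,-340,-10],-21.3],[[-47,-352,-10],-21.3],[[-47,-352.5,-10],-21.3],[[-47,-352.5,-10],-21.3],[[-47,-352.5,-10],-21.3]]'

```text
time: 24.5
tool_pos: [593.4, -140.5, 301.1]
tcp_rot: [180.0, 0.0, -172.6]
ft_force: [0.5, -0.4, -1.0]
finger_gap: 51.3
grip_force: 0.0
```

Run:
```python
from h import *
c,im,s=shot("w11"); g=cv2.cvtColor(im,cv2.COLOR_BGR2GRAY).astype(float)
p=proj(c,(592.8,-143.6,272)); print(p)
x,y=p.astype(int)
for dx in (-20,-16,16,20): print([int(v) for v in g[y-14:y+14,x+dx]])
print(y-14,x-30,[int(v) for v in g[y,x-30:x+31]])
```

```text
t 24.55 tcp [ 593.42 -140.37  301.01] [ 1.7999e+02  2.0000e-02 -1.7260e+02] F [-0.23 -0.84 -0.75] gap 51.2 grip 0.0
[251.33647171 239.48152441]
[129, 129, 131, 130, 127, 156, 209, 230, 229, 227, 228, 227, 227, 227, 227, 228, 227, 228, 228, 229, 219, 189, 176, 173, 175, 177, 181, 181]
[129, 129, 130, 129, 126, 158, 208, 230, 228, 228, 227, 227, 227, 228, 227, 228, 227, 228, 228, 229, 219, 186, 173, 177, 176, 179, 179, 179]
[142, 125, 129, 131, 126, 159, 210, 230, 229, 229, 227, 228, 228, 228, 228, 228, 228, 228, 228, 230, 219, 190, 178, 180, 175, 173, 177, 177]
[129, 129, 130, 129, 129, 158, 210, 231, 229, 228, 228, 228, 229, 228, 229, 229, 228, 229, 228, 230, 220, 188, 176, 178, 180, 181, 182, 180]
225 221 [177, 180, 178, 174, 173, 177, 202, 226, 229, 228, 227, 227, 228, 227, 227, 228, 228, 229, 227, 227, 228, 227, 228, 228, 228, 227, 228, 227, 228, 228, 227, 228, 228, 228, 227, 227, 228, 228, 228, 228, 227, 227, 228, 227, 228, 228, 228, 228, 229, 228, 229, 228, 228, 228, 228, 229, 230, 222, 191, 179, 179]
```

step_arm --rows '[[[1,-2.6,0],0],[[1,-2.6,14],0],[[1,-2.6,30],0],[[1,-2.6,46],0],[[1,-2.6,58],0],[[1,-2.6,66],0],[[1,-2.6,68],0],[[1,-2.6,68],0],[[1,-2.6,68],0]]'

```text
time: 25.45
tool_pos: [592.9, -144.7, 233.7]
tcp_rot: [-180.0, 0.1, -172.7]
ft_force: [0.0, 0.1, 0.3]
finger_gap: 51.2
grip_force: 0.0
```

step_arm --rows '[[[0,0,0],0],[[0,0,0],0],[[0,0,0],0],[[0,0,0],0],[[0,0,0],0],[[0,0,0],0]]' --fingers 0 --squeeze 45

```text
time: 26.05
tool_pos: [593.0, -144.6, 233.8]
tcp_rot: [-180.0, 0.1, -172.7]
ft_force: [0.3, -0.0, 6.2]
finger_gap: 25.4
grip_force: 44.5
```

step_arm --rows '[[[0,0,-2],0],[[0,0,-5],0],[[0,0,-8],0],[[0,0,-11],0],[[0,0,-14],0],[[0,0,-15.5],0],[[0,0,-15.5],0],[[0,0,-15.5],0],[[0,0,-15.5],0]]'

```text
time: 26.95
tool_pos: [592.4, -144.5, 248.2]
tcp_rot: [180.0, -0.0, -172.7]
ft_force: [0.4, 0.4, -2.1]
finger_gap: 25.5
grip_force: 44.2
```

Run:
```python
from h import *
c,im,s=shot("w12")
g=cv2.cvtColor(im,cv2.COLOR_BGR2GRAY)
for y in (262,273): print(y,g[y,225:295].tolist())
```

```text
t 27.0 tcp [ 592.4  -144.45  248.15] [ 1.7999e+02 -2.0000e-02 -1.7269e+02] F [ 0.27 -0.35 -1.55] gap 25.1 grip 44.2
262 [30, 38, 105, 136, 139, 138, 134, 136, 135, 134, 135, 134, 133, 167, 233, 242, 240, 239, 239, 241, 240, 239, 239, 239, 239, 238, 190, 182, 199, 207, 208, 209, 210, 210, 210, 209, 211, 212, 214, 214, 214, 215, 212, 210, 206, 197, 185, 230, 239, 236, 238, 240, 178, 133, 132, 136, 135, 134, 137, 136, 136, 138, 138, 112, 56, 25, 25, 22, 31, 36]
273 [108, 134, 137, 137, 135, 136, 136, 136, 136, 136, 137, 134, 126, 161, 232, 239, 236, 236, 237, 236, 237, 236, 236, 235, 236, 236, 192, 182, 199, 206, 209, 209, 209, 209, 209, 208, 210, 212, 212, 213, 214, 214, 212, 211, 206, 192, 185, 228, 236, 234, 235, 232, 170, 127, 133, 137, 136, 136, 136, 136, 136, 135, 135, 137, 138, 112, 57, 23, 26, 28]
```

The rod sits 1.7 mm off centre in the hole, so I'll correct for that while drawing out.

step_arm --rows '[[[0,1.5,0],0],[[4,1.5,0],0],[[11,1.5,0],0],[[19,1.5,0],0],[[27,1.5,0],0],[[35,1.5,0],0],[[43,1.5,0],0],[[51,1.5,0],0],[[59,1.5,0],0],[[65,1.5,0],0],[[69,1.5,0],0],[[70,1.5,0],0]]'

```text
time: 28.2
tool_pos: [522.5, -152.0, 248.4]
tcp_rot: [-180.0, 0.0, -172.7]
ft_force: [-0.2, 0.8, -2.7]
finger_gap: 25.8
grip_force: 44.2
```

step_arm --rows '[[[3,0,0],0],[[9,0,0],0],[[17,0,0],0],[[25,0,0],0],[[33,0,0],0],[[41,0,0],0],[[49,0,0],0],[[57,0,0],0],[[63,0,0],0],[[67,0,0],0],[[68,0,0],0],[[68,0,0],0]]'

```text
time: 29.4
tool_pos: [455.4, -160.6, 248.4]
tcp_rot: [-180.0, 0.0, -172.7]
ft_force: [0.1, -0.2, -2.3]
finger_gap: 25.1
grip_force: 44.2
```

step_arm --rows '[[[0,3,-4],0],[[0,9,-10],0],[[0,19,-18],0],[[0,33,-26],0],[[0,49,-34],0],[[0,66,-42],0],[[0,84,-49],0],[[0,102,-55],0],[[0,119,-59],0],[[0,134,-60],0],[[0,145,-60],0],[[0,150,-60],0]]'

```text
time: 30.6
tool_pos: [436.2, -10.3, 308.9]
tcp_rot: [180.0, 0.0, -172.6]
ft_force: [0.5, 0.3, -2.2]
finger_gap: 25.5
grip_force: 44.4
```

step_arm --rows '[[[-3,4,0],0.5],[[-10,12,0],1.5],[[-20,23,0],3],[[-32,37,0],5],[[-45,52,0],7],[[-58,68,0],9],[[-72,84,0],11],[[-85,99,0],13],[[-96,112,0],15],[[-105,122,0],16],[[-110,128,0],17],[[-112,130,0],17]]'

```text
time: 31.8
tool_pos: [531.2, 131.7, 307.9]
tcp_rot: [-180.0, -0.0, 170.3]
ft_force: [-1.3, -0.1, -2.4]
finger_gap: 25.4
grip_force: 44.5
```

Run:
```python
from h import *
c,im,s=shot("w13"); g=cv2.cvtColor(im,cv2.COLOR_BGR2GRAY).astype(float)
def cross(v,t,o): return [round(float(o+i+(v[i]-t)/(v[i]-v[i+1])),2) for i in range(len(v)-1) if (v[i]-t)*(v[i+1]-t)<0]
for x in (222,230,240,258,275,285,293): print("col",x,cross(g[280:360,x],190,280))
for y in (320,324,328,332,336): print("row",y,cross(g[y,195:320],140,195))
print("frame"); 
for x in (185,195,205,310,320,330): print(x,g[215:262:2,x].astype(int).tolist())
for y in (240,244,248): print(y,cross(g[y,130:390],90,130))
```

```text
t 31.85 tcp [531.15 131.6  307.99] [-1.7999e+02 -3.0000e-02  1.7032e+02] F [-0.4   0.71 -1.8 ] gap 25.1 grip 44.5
col 222 [312.3, 349.46]
col 230 [312.31, 350.44]
col 240 [289.5, 297.42, 312.27, 352.43]
col 258 [284.2, 297.45, 312.31, 355.45]
col 275 [297.5, 312.31, 352.45]
col 285 [312.3, 350.49]
col 293 [312.3, 335.12, 338.37, 349.38]
row 320 [216.47, 299.41]
row 324 [216.35, 299.3]
row 328 [215.55, 299.72]
row 332 [214.88, 299.84]
row 336 [213.88, 300.79]
frame
185 [23, 29, 25, 26, 26, 28, 28, 22, 29, 26, 51, 51, 52, 55, 57, 53, 153, 193, 196, 195, 192, 193, 198, 202]
195 [24, 31, 57, 67, 64, 68, 60, 24, 25, 34, 79, 79, 79, 73, 74, 65, 151, 198, 193, 121, 56, 39, 83, 38]
205 [68, 69, 64, 65, 71, 69, 63, 26, 25, 43, 78, 80, 77, 74, 74, 69, 68, 40, 37, 41, 36, 43, 87, 52]
310 [69, 66, 63, 69, 67, 67, 59, 22, 27, 42, 80, 82, 79, 75, 71, 70, 68, 37, 40, 40, 33, 47, 90, 79]
320 [22, 27, 46, 62, 66, 68, 56, 23, 25, 36, 80, 83, 79, 78, 74, 65, 144, 163, 76, 65, 29, 42, 90, 37]
330 [26, 28, 24, 23, 28, 29, 25, 21, 27, 33, 60, 60, 57, 59, 59, 55, 142, 131, 33, 170, 181, 180, 180, 180]
240 [169.34, 211.7, 224.04, 229.62, 285.28, 291.36, 303.65, 345.39, 370.78, 378.5, 380.4, 385.67]
244 [131.11, 169.57, 210.57, 223.24, 229.43, 285.87, 292.3, 304.75, 345.21, 369.85, 381.67, 383.5, 384.5, 385.33, 388.67]
248 [134.67, 201.98, 209.45, 222.26, 229.4, 293.29, 306.09, 313.56, 368.92, 374.75, 381.75]
```

step_arm --rows '[[[-2,4,0],0.5],[[-5,12,0],1],[[-10,22,0],1.7],[[-15,34,0],2.4],[[-21,47,0],3.1],[[-27,60,0],3.8],[[-33,73,0],4.4],[[-38,84,0],5],[[-42,93,0],5.3],[[-45,99,0],5.4],[[-45.4,100.5,0],5.4],[[-45.4,100.5,0],5.4]]'

```text
time: 33.05
tool_pos: [592.6, 222.9, 308.3]
tcp_rot: [-180.0, -0.0, 164.9]
ft_force: [-0.3, -0.4, -2.2]
finger_gap: 25.5
grip_force: 44.5
```

Run:
```python
from h import *
c,im,s=shot("w14"); g=cv2.cvtColor(im,cv2.COLOR_BGR2GRAY).astype(int)
P=s['tool_pos'];T=np.array([592.9,223.0]); psi=np.radians(s['tcp_rot'][2]); d=T-P[:2]
print("yaw target 164.9; tool shift",d@[np.cos(psi),np.sin(psi)],d@[np.sin(psi),-np.cos(psi)])
print("predicted slot/lip pix",[proj(c,q).round(1).tolist() for q in [(580.1,179.3,130),(602.3,267.4,130),(561.2,170,144),(591.7,284.7,144)]])
for y in range(196,262,4): print(y,' '.join('%3d'%v for v in g[y,130:192:3]),'|',' '.join('%3d'%v for v in g[y,324:388:3]))
```

```text
t 33.1 tcp [592.5  222.6  308.37] [-179.98   -0.    164.91] F [-0.86  0.43 -2.66] gap 25.3 grip 44.5
yaw target 164.9; tool shift -0.2800066976384816 0.48474368775232896
predicted slot/lip pix [[209.0, 176.0], [307.3, 174.4], [190.2, 161.8], [326.2, 161.3]]
196 193 191 193 189 191 194 188 189 189 194 188 180 184 187 185 190 186 180 182 183 193 | 193 189 185 189 187 184 186 190 188 188 188 190 192 188 190 198 195 190 190 191 188 192
200 191 192 186 187 194 193 192 187 187 184 187 186 188 181 192 186 183 186 192 189 159 | 141 188 187 185 191 186 186 189 188 189 192 187 192 189 192 192 190 191 192 193 190 189
204 190 188 193 190 183 188 187 194 190 186 191 183 188 188 190 189 190 190 193 180  22 |  17 174 192 186 187 192 187 189 189 186 183 189 191 188 189 190 192 193 188 184 189 194
208 192 192 189 187 189 191 193 189 190 180 190 185 187 188 189 187 187 186 184  18  25 |  28  17 175 190 189 185 190 191 193 191 190 191 182 187 189 191 188 185 188 188 193 193
212 189 187 192 191 191 187 191 185 184 188 190 188 183 189 190 188 191 192  26  27  27 |  22  21  17 189 183 185 191 188 180 186 
[... 1483 characters left out ...]
 187 191 190 188 190 189 190 189 191 190 194 192 193 199 193 194 192 193 193 | 192 176 128 115 118  74  76  76  75  78  78  77  78  77  77  77  78  76  76  76  77  79
252 185 188 185 186 187 193 189 186 189 192 191 188 194 193 194 185 184 189 186 188 193 |  79  72  75  78  75  75  76  81  79  76  77  76  76  76  76  78  79  79  73  76  88 140
256 193 190 188 189 192 193 189 192 187 190 188 183 191 187 191 190 185 192 191 192 180 |  77  77  77  77  76  79  77  78  80  79  80  80  79  73  76 124 167 192 197 188 174 188
260 184 188 190 191 192 191 191 186 191 187 188 189 191 192 194 191 188 190 190 193 191 |  67  78  76  79  78  77  78  75  73  96 142 188 199 189 184 189 189 188 188 187 187 188
```

step_arm --rows '[[[-0.2,0.4,3],0],[[-0.2,0.4,8],0],[[-0.2,0.4,13],0],[[-0.2,0.4,18],0],[[-0.2,0.4,23],0],[[-0.2,0.4,27],0],[[-0.2,0.4,31],0],[[-0.2,0.4,35],0],[[-0.2,0.4,38],0],[[-0.2,0.4,38],0]]'

```text
time: 34.1
tool_pos: [592.6, 223.1, 269.7]
tcp_rot: [-180.0, -0.0, 164.9]
ft_force: [-0.3, -0.2, -2.2]
finger_gap: 25.2
grip_force: 44.5
```

step_arm --rows '[[[0,0,2],0],[[0,0,4],0],[[0,0,6],0],[[0,0,8],0],[[0,0,10],0],[[0,0,12],0],[[0,0,12],0]]'

```text
time: 34.8
tool_pos: [592.7, 223.1, 257.9]
tcp_rot: [-180.0, -0.0, 164.9]
ft_force: [-0.6, -0.6, -2.5]
finger_gap: 25.3
grip_force: 44.5
```

It's inside the channels with no contact force. Continuing to just above the leaf springs.

step_arm --rows '[[[0,0,3],0],[[0,0,6],0],[[0,0,10],0],[[0,0,14],0],[[0,0,18],0],[[0,0,22],0],[[0,0,26],0],[[0,0,30],0],[[0,0,33],0],[[0,0,36],0],[[0,0,38],0],[[0,0,38],0]]'

```text
time: 36.0
tool_pos: [592.7, 223.1, 220.0]
tcp_rot: [-180.0, -0.0, 164.9]
ft_force: [-0.2, 0.2, -2.2]
finger_gap: 25.0
grip_force: 44.5
```

step_arm --rows '[[[0,0,1.5],0],[[0,0,3],0],[[0,0,4.5],0],[[0,0,6],0],[[0,0,7.5],0],[[0,0,9],0],[[0,0,10.5],0],[[0,0,12],0],[[0,0,12],0]]'

```text
time: 36.9
tool_pos: [592.7, 223.1, 208.0]
tcp_rot: [-180.0, -0.0, 164.9]
ft_force: [-0.6, 0.2, -2.1]
finger_gap: 25.5
grip_force: 44.5
```

step_arm --rows '[[[0,0,1.5],0],[[0,0,3],0],[[0,0,4.5],0],[[0,0,6],0],[[0,0,7.5],0],[[0,0,9],0],[[0,0,10.5],0],[[0,0,12],0],[[0,0,12],0]]'

```text
time: 37.8
tool_pos: [592.5, 223.5, 196.3]
tcp_rot: [180.0, -0.0, 164.9]
ft_force: [-3.1, 1.9, -2.4]
finger_gap: 25.6
grip_force: 44.5
```

step_arm --rows '[[[0,0,1],0],[[0,0,2],0],[[0,0,3],0],[[0,0,4],0],[[0,0,4],0]]'

```text
time: 38.3
tool_pos: [592.5, 223.1, 191.7]
tcp_rot: [-180.0, -0.1, 164.9]
ft_force: [-4.0, 1.6, -2.3]
finger_gap: 25.0
grip_force: 44.6
```

step_arm --rows '[[[0,0,1],0],[[0,0,2],0],[[0,0,3],0]]'

```text
time: 38.6
tool_pos: [592.9, 223.2, 189.4]
tcp_rot: [180.0, 0.0, 164.9]
ft_force: [-4.1, 2.3, 0.6]
finger_gap: 25.4
grip_force: 44.9
```

step_arm --rows '[[[0,0,1],0],[[0,0,2],0],[[0,0,2],0]]'

```text
time: 38.9
tool_pos: [592.7, 223.2, 186.9]
tcp_rot: [-180.0, -0.0, 164.9]
ft_force: [-3.2, 1.6, -1.4]
finger_gap: 25.4
grip_force: 44.6
```

step_arm --rows '[[[0,0,1],0],[[0,0,2],0],[[0,0,2],0]]'

```text
time: 39.2
tool_pos: [592.7, 223.2, 185.0]
tcp_rot: [-180.0, -0.0, 164.9]
ft_force: [-3.5, 2.2, -2.4]
finger_gap: 25.4
grip_force: 44.6
```

step_arm --rows '[[[0,0,0.7],0],[[0,0,1.4],0],[[0,0,2],0],[[0,0,2],0]]'

```text
time: 39.6
tool_pos: [592.8, 223.2, 183.2]
tcp_rot: [-180.0, -0.0, 164.9]
ft_force: [-4.4, 1.1, -0.7]
finger_gap: 25.6
grip_force: 44.8
```

step_arm --rows '[[[0,0,0.7],0],[[0,0,1.4],0],[[0,0,2],0],[[0,0,2],0]]'

```text
time: 40.0
tool_pos: [592.8, 223.2, 181.2]
tcp_rot: [-180.0, -0.0, 164.9]
ft_force: [-3.4, 2.5, 0.1]
finger_gap: 25.3
grip_force: 44.8
```

step_arm --rows '[[[0,0,0.5],0],[[0,0,1],0],[[0,0,1],0],[[0,0,1],0]]'

```text
time: 40.4
tool_pos: [592.8, 223.2, 180.3]
tcp_rot: [180.0, -0.0, 164.9]
ft_force: [-4.0, 2.0, 0.7]
finger_gap: 25.1
grip_force: 44.9
```

step_arm --rows '[[[0,0,0.5],0],[[0,0,1],0],[[0,0,1],0],[[0,0,1],0]]'

```text
time: 40.8
tool_pos: [592.8, 223.2, 179.3]
tcp_rot: [180.0, -0.0, 164.9]
ft_force: [-3.7, 1.3, 0.5]
finger_gap: 25.5
grip_force: 44.9
```

step_arm --rows '[[[0,0,0.5],0],[[0,0,1],0],[[0,0,1],0],[[0,0,1],0]]'

```text
time: 41.2
tool_pos: [593.0, 223.1, 178.6]
tcp_rot: [180.0, 0.0, 164.9]
ft_force: [-4.8, 0.9, 3.4]
finger_gap: 25.2
grip_force: 45.1
```

step_arm --rows '[[[0,0,0.5],0],[[0,0,1],0],[[0,0,1],0],[[0,0,1],0]]'

```text
time: 41.6
tool_pos: [593.5, 223.0, 178.1]
tcp_rot: [180.0, 0.1, 164.9]
ft_force: [-4.9, 0.4, 5.9]
finger_gap: 25.4
grip_force: 45.5
```

step_arm --rows '[[[0,0,0.5],0],[[0,0,1],0],[[0,0,1],0],[[0,0,1],0]]'

```text
time: 42.0
tool_pos: [593.6, 223.0, 177.6]
tcp_rot: [180.0, 0.1, 164.9]
ft_force: [-3.8, -0.4, 7.9]
finger_gap: 25.0
grip_force: 45.8
```

Force now rises at 5 N per mm of travel, so it's resting on the cushioned bar, about 11.5 mm above the seat, with the seal squeezed. I'll press slightly more, then release.

step_arm --rows '[[[0,0,0.5],0],[[0,0,1],0],[[0,0,1],0],[[0,0,1],0],[[0,0,1],0]]'

```text
time: 42.5
tool_pos: [593.9, 222.9, 177.1]
tcp_rot: [180.0, 0.2, 164.9]
ft_force: [-5.3, -0.8, 9.6]
finger_gap: 25.1
grip_force: 46.0
```

```bash
cat >> h.py <<'E'
def cross(v,t,o): return [round(float(o+i+(v[i]-t)/(v[i]-v[i+1])),2) for i in range(len(v)-1) if (v[i]-t)*(v[i+1]-t)<0]
E
python3 - <<'E'
from h import *
c,im,s=shot("l2"); g=cv2.cvtColor(im,cv2.COLOR_BGR2GRAY).astype(float)
for x in (185,225,290,330): print("col",x,g[225:330:3,x].astype(int).tolist())
for y in (240,320): print(y,cross(g[y,130:390],100,130))
E
```

```text
t 42.55 tcp [593.96 222.87 177.17] [1.7996e+02 1.7000e-01 1.6489e+02] F [-5.35 -1.27  9.56] gap 25.1 grip 46.0
col 185 [25, 29, 25, 46, 51, 53, 58, 80, 89, 91, 91, 90, 90, 89, 92, 91, 91, 63, 37, 47, 40, 41, 36, 44, 35, 36, 36, 38, 30, 38, 40, 38, 40, 35, 67]
col 225 [68, 26, 33, 82, 73, 49, 31, 32, 33, 34, 28, 33, 22, 25, 41, 69, 122, 149, 152, 155, 154, 152, 150, 151, 151, 150, 147, 153, 153, 148, 238, 244, 244, 244, 243]
col 290 [63, 25, 37, 82, 55, 33, 32, 35, 34, 32, 28, 27, 27, 38, 66, 96, 125, 159, 156, 154, 154, 151, 151, 151, 151, 151, 147, 155, 153, 148, 248, 244, 244, 244, 244]
col 330 [30, 25, 31, 57, 55, 58, 61, 87, 89, 92, 90, 92, 91, 90, 92, 95, 90, 48, 37, 51, 42, 37, 39, 34, 35, 37, 38, 39, 36, 35, 37, 34, 36, 40, 69]
240 [154.5, 155.5, 166.5, 212.26, 223.81, 229.55, 285.4, 291.57, 303.27, 347.29]
320 [216.16, 299.77]
```

step_arm --rows '[[[0,0,0],0],[[0,0,0],0],[[0,0,0],0],[[0,0,0],0],[[0,0,0],0]]' --fingers 0.55

```text
time: 43.05
tool_pos: [592.9, 223.1, 175.1]
tcp_rot: [-180.0, -0.0, 164.9]
ft_force: [0.2, -0.2, 0.3]
finger_gap: 47.2
grip_force: 0.0
```

Run:
```python
from h import *
c,im,s=shot("l3"); g=cv2.cvtColor(im,cv2.COLOR_BGR2GRAY).astype(float)
for x in (185,225,290,330): print("col",x,g[225:330:3,x].astype(int).tolist())
for y in (240,320): print(y,cross(g[y,130:390],100,130))
```

```text
t 43.1 tcp [592.86 223.11 175.17] [-179.99   -0.    164.91] F [0.69 0.16 1.2 ] gap 46.7 grip 0.0
col 185 [21, 23, 27, 80, 77, 71, 92, 122, 126, 125, 124, 123, 123, 122, 125, 126, 76, 29, 103, 101, 100, 102, 106, 106, 101, 113, 100, 100, 100, 69, 40, 36, 32, 36, 37]
col 225 [67, 20, 24, 78, 77, 71, 67, 116, 177, 160, 150, 142, 145, 144, 145, 145, 145, 145, 145, 146, 146, 146, 144, 144, 144, 144, 144, 146, 147, 141, 234, 242, 241, 241, 241]
col 290 [68, 25, 25, 77, 77, 75, 70, 95, 183, 179, 179, 179, 179, 182, 183, 178, 167, 151, 146, 142, 145, 144, 143, 145, 145, 146, 146, 144, 147, 141, 223, 242, 242, 242, 242]
col 330 [25, 26, 23, 38, 40, 47, 98, 123, 124, 123, 123, 123, 124, 122, 126, 117, 44, 24, 107, 104, 101, 102, 104, 107, 106, 108, 107, 104, 103, 85, 60, 35, 35, 38, 33]
240 [153.5, 159.67, 163.5, 164.03, 186.66, 198.46, 227.13, 284.5, 316.92, 328.31, 348.88, 353.33, 362.14]
320 [187.92, 189.07, 194.46, 320.85, 326.42, 327.47]
```

Run:
```python
from h import *
import pickle
for n,tz in (("w13",307.99),("l2",177.17),("l3",175.17)):
    g=cv2.cvtColor(cv2.imread(f"pics/{n}.png"),cv2.COLOR_BGR2GRAY).astype(float); c=pickle.load(open(f"pics/{n}.pkl","rb"))
    fr=[cross(g[305:322,x],195,305) for x in (222,235,280,292)]
    ed=[]
    for y in (318,322,326,330):
        v=np.diff(g[y,:]); 
        L=205+np.argmax(v[205:230]); Rr=288+np.argmin(v[288:312])
        def sub(v,i): w=np.abs(v[i-2:i+3]); return (w*np.arange(i-2,i+3)).sum()/w.sum()+.5
        ed.append((round(sub(v,L),2),round(sub(v,Rr),2),round(sub(v,Rr)-sub(v,L),2)))
    print(n,tz,c['eye'].round(2),fr,ed)
```

```text
w13 307.99 [462.92 143.55 439.26] [[312.4], [312.39], [312.41], [312.39]] [(np.float64(216.09), np.float64(299.44), np.float64(83.34)), (np.float64(216.23), np.float64(299.38), np.float64(83.14)), (np.float64(216.09), np.float64(299.43), np.float64(83.34)), (np.float64(215.23), np.float64(299.75), np.float64(84.52))]
l2 177.17 [526.6  241.05 308.24] [[314.04], [314.07], [313.79], [313.79]] [(np.float64(216.01), np.float64(299.57), np.float64(83.55)), (np.float64(216.29), np.float64(299.4), np.float64(83.11)), (np.float64(216.03), np.float64(299.49), np.float64(83.46)), (np.float64(215.65), np.float64(299.78), np.float64(84.13))]
l3 175.17 [525.94 241.24 306.42] [[314.13], [314.15], [314.13], [314.43]] [(np.float64(211.03), np.float64(297.37), np.float64(86.34)), (np.float64(211.17), np.float64(297.38), np.float64(86.21)), (np.float64(211.12), np.float64(297.3), np.float64(86.18)), (np.float64(211.15), np.float64(297.34), np.float64(86.2))]
```

Released. The tab rose only about 1.3 mm, in line with the cushions relaxing. To be sure it's home, I'll rise, close the fingers and feel the tab's top with a gentle press.

step_arm --rows '[[[0,0,-4],0],[[0,0,-14],0],[[0,0,-28],0],[[0,0,-44],0],[[0,0,-58],0],[[0,0,-66],0],[[0,0,-68],0],[[0,0,-68],0]]'

```text
time: 43.9
tool_pos: [593.0, 223.2, 243.8]
tcp_rot: [180.0, 0.0, 164.9]
ft_force: [-0.3, 0.2, 0.3]
finger_gap: 46.9
grip_force: 0.0
```

Run:
```python
from h import *
c,im,s=shot("l4"); g=cv2.cvtColor(im,cv2.COLOR_BGR2GRAY).astype(float)
e=proj(c,(592,223,217.5)); print(e)
x,y=e.astype(int)
for dx in (-12,12): print(y-30,g[y-30:y+30,x+dx].astype(int).tolist())
for yy in (y,y+4): print(x-50,g[yy,x-50:x+50].astype(int).tolist())
```

```text
t 43.95 tcp [592.69 223.12 242.94] [-1.7998e+02 -3.0000e-02  1.6491e+02] F [-0.96  0.37 -0.5 ] gap 46.9 grip 0.0
[256.96455583 241.86828367]
211 [240, 240, 240, 241, 241, 241, 240, 241, 242, 230, 191, 176, 177, 168, 145, 137, 140, 138, 140, 198, 241, 238, 237, 237, 236, 237, 237, 237, 237, 237, 237, 237, 238, 234, 211, 173, 170, 172, 173, 170, 171, 171, 172, 173, 172, 172, 174, 173, 172, 175, 173, 173, 176, 163, 99, 65, 66, 66, 65, 65]
211 [238, 237, 237, 237, 238, 238, 237, 239, 239, 227, 189, 174, 175, 168, 144, 140, 142, 140, 140, 200, 241, 238, 238, 237, 237, 236, 237, 238, 237, 236, 237, 237, 238, 240, 223, 175, 171, 174, 174, 175, 175, 175, 175, 173, 175, 176, 176, 175, 175, 175, 175, 174, 177, 163, 102, 65, 66, 64, 66, 63]
206 [174, 173, 172, 172, 172, 172, 172, 171, 174, 172, 172, 172, 173, 174, 174, 173, 174, 174, 173, 174, 173, 174, 173, 206, 234, 238, 237, 237, 237, 237, 236, 237, 237, 237, 237, 236, 237, 237, 237, 237, 238, 237, 237, 237, 237, 237, 237, 237, 237, 237, 237, 237, 237, 237, 237, 237, 237, 237, 237, 237, 237, 236, 237, 237, 237, 237, 237, 238, 237, 238, 237, 238, 238, 238, 239, 229, 190, 170, 173, 173, 174, 172, 173, 175, 174, 173, 174, 175, 176, 176, 175, 175, 177, 177, 176, 176, 177, 176, 176, 175]
206 [176, 173, 171, 172, 174, 172, 172, 172, 171, 173, 174, 172, 173, 173, 174, 175, 173, 174, 175, 174, 173, 173, 174, 195, 211, 212, 212, 211, 212, 211, 212, 213, 212, 211, 213, 212, 211, 211, 211, 211, 211, 212, 212, 212, 213, 212, 211, 212, 213, 212, 212, 212, 212, 212, 213, 212, 212, 212, 212, 211, 212, 222, 223, 224, 224, 225, 224, 225, 224, 225, 224, 225, 224, 225, 225, 207, 179, 172, 173, 173, 173, 173, 173, 173, 175, 174, 172, 173, 173, 174, 174, 175, 176, 174, 174, 176, 174, 174, 175, 175]
```

step_arm --rows '[[[0,0,0],0],[[0,0,0],0],[[0,0,0],0],[[0,0,0],0],[[0,0,0],0],[[0,0,0],0],[[0,0,0],0]]' --fingers 0 --squeeze 20

```text
time: 44.65
tool_pos: [592.9, 223.2, 243.4]
tcp_rot: [-180.0, 0.0, 164.9]
ft_force: [0.7, 0.7, -0.2]
finger_gap: 0.0
grip_force: 0.0
```

step_arm --rows '[[[1,0,2],0],[[2.5,0,4],0],[[2.5,0,6],0],[[2.5,0,8],0],[[2.5,0,10],0],[[2.5,0,11],0],[[2.5,0,11],0]]'

```text
time: 45.35
tool_pos: [590.3, 223.8, 232.1]
tcp_rot: [-180.0, -0.0, 164.9]
ft_force: [-0.6, 0.7, -1.0]
finger_gap: -0.3
grip_force: 0.0
```

step_arm --rows '[[[0,0,0.5],0],[[0,0,1],0],[[0,0,1.5],0],[[0,0,1.5],0],[[0,0,1.5],0]]'

```text
time: 45.85
tool_pos: [590.5, 223.8, 230.9]
tcp_rot: [-180.0, 0.0, 164.9]
ft_force: [-0.6, 0.3, -0.5]
finger_gap: 0.1
grip_force: 0.0
```

step_arm --rows '[[[0,0,0.5],0],[[0,0,1],0],[[0,0,1.5],0],[[0,0,1.5],0],[[0,0,1.5],0]]'

```text
time: 46.35
tool_pos: [590.4, 223.8, 229.3]
tcp_rot: [-180.0, -0.0, 164.9]
ft_force: [0.3, -0.3, 0.5]
finger_gap: -0.3
grip_force: 0.0
```

step_arm --rows '[[[0,0,0.5],0],[[0,0,1],0],[[0,0,1],0],[[0,0,1],0]]'

```text
time: 46.75
tool_pos: [590.5, 223.8, 228.4]
tcp_rot: [180.0, 0.0, 164.9]
ft_force: [0.2, 0.3, -0.0]
finger_gap: 0.4
grip_force: 0.1
```

step_arm --rows '[[[0,0,0.5],0],[[0,0,1],0],[[0,0,1],0],[[0,0,1],0]]'

```text
time: 47.15
tool_pos: [590.7, 224.0, 227.8]
tcp_rot: [180.0, 0.0, 164.9]
ft_force: [-0.2, 0.9, 4.9]
finger_gap: 0.3
grip_force: 2.2
```

step_arm --rows '[[[0,0,0.5],0],[[0,0,1],0],[[0,0,1],0],[[0,0,1],0]]'

```text
time: 47.55
tool_pos: [590.8, 224.0, 227.2]
tcp_rot: [180.0, 0.1, 164.9]
ft_force: [-0.3, 0.4, 6.4]
finger_gap: 0.0
grip_force: 3.1
```

step_arm --rows '[[[0,0,0.5],0],[[0,0,1],0],[[0,0,1],0],[[0,0,1],0]]'

```text
time: 47.95
tool_pos: [591.1, 224.0, 226.7]
tcp_rot: [179.9, 0.1, 164.9]
ft_force: [-0.4, 0.4, 8.0]
finger_gap: -0.2
grip_force: 4.1
```

step_arm --rows '[[[0,0,0.5],0],[[0,0,1],0],[[0,0,1],0],[[0,0,1],0]]'

```text
time: 48.35
tool_pos: [591.3, 224.1, 226.2]
tcp_rot: [179.9, 0.2, 164.9]
ft_force: [-0.1, 0.6, 10.0]
finger_gap: -0.1
grip_force: 5.0
```

step_arm --rows '[[[0,0,-1],0],[[0,0,-2],0],[[0,0,-3],0],[[0,0,-4],0],[[0,0,-6],0],[[0,0,-10],0],[[0,0,-18],0],[[0,0,-30],0],[[0,0,-50],0],[[0,0,-75],0],[[0,0,-80],0],[[0,0,-80],0]]'

```text
time: 49.55
tool_pos: [591.3, 224.1, 306.4]
tcp_rot: [179.9, 0.2, 164.9]
ft_force: [0.4, -0.6, -0.1]
finger_gap: -0.0
grip_force: 0.0
```

Run:
```python
from h import *
from h import cam
c,im,s=shot("l5"); ct,it,_=shot("t5","top"); cs,isn,_=shot("s5","scene")
hsv=cv2.cvtColor(isn,cv2.COLOR_BGR2HSV)
def blob(lo,hi,reg):
    x0,y0,x1,y1=reg; m=cv2.inRange(hsv,lo,hi)[y0:y1,x0:x1]; ys,xs=np.nonzero(m); return len(xs),(xs.mean()+x0).round(1) if len(xs) else None,(ys.mean()+y0).round(1) if len(xs) else None
print("amber",blob((8,120,60),(20,255,255),(190,190,275,280)),"green",blob((50,120,30),(85,255,255),(190,190,275,280)))
from numpy import array
def rk(x,y,z): # rack frame
    a=np.radians(7.4); o=array([634.4,-138.1])+75*array([np.sin(a),-np.cos(a)]); return [*(o+[x*np.cos(a)-y*np.sin(a),x*np.sin(a)+y*np.cos(a)]),z]
for n,x in (("green",-45),("amber",-81)): print(n,"expected glass at",proj(cs,rk(x,-75,96+55)).round(1))
# loose things: compare with start picture
d=cv2.absdiff(cv2.cvtColor(cv2.imread("pics/scene0.png"),6),cv2.cvtColor(isn,6)); m=(cv2.medianBlur(d,3)>40).astype(np.uint8)
n,l,st,ce=cv2.connectedComponentsWithStats(m); print([st[i].tolist() for i in range(1,n) if st[i][4]>25])
```

```text
t 49.6 tcp [590.65 223.86 304.61] [1.7997e+02 5.0000e-02 1.6491e+02] F [ 0.27  0.26 -0.73] gap 0.1 grip 0.0
t 49.65 tcp [590.22 223.75 303.47] [-1.7997e+02 -5.0000e-02  1.6491e+02] F [ 0.81 -0.02 -1.08] gap 0.4 grip 0.0
t 49.7 tcp [589.95 223.68 302.81] [-1.7994e+02 -1.0000e-01  1.6491e+02] F [ 0.13  0.31 -1.66] gap 0.0 grip 0.0
amber (225, np.float64(218.8), np.float64(266.9)) green (137, np.float64(230.5), np.float64(270.3))
green expected glass at [230.7 273.6]
amber expected glass at [218.7 269.5]
[[97, 0, 18, 17, 202], [137, 0, 75, 17, 374], [165, 0, 28, 6, 64], [218, 8, 27, 21, 372], [258, 11, 24, 23, 263], [309, 11, 30, 23, 272], [278, 13, 28, 7, 133], [246, 15, 12, 7, 66], [99, 19, 35, 39, 348], [146, 37, 17, 10, 125], [189, 37, 7, 7, 33], [96, 44, 83, 51, 715], [248, 71, 4, 11, 27], [156, 79, 10, 17, 77], [242, 79, 28, 28, 389], [297, 88, 31, 59, 985], [113, 93, 13, 10, 80], [138, 95, 18, 11, 73], [96, 99, 14, 15, 111], [169, 98, 8, 9, 56], [152, 107, 8, 9, 46], [114, 113, 38, 23, 364], [101, 116, 7, 7, 29], [107, 127, 13, 21, 165], [156, 130, 6, 11, 53], [122, 139, 9, 11, 48], [296, 180, 17, 15, 116], [229, 210, 13, 18, 99], [227, 214, 35, 31, 522], [247, 237, 15, 26, 118], [208, 244, 33, 56, 943]]
```

Everything is in place: amber and green hang where expected, red is home, and the differences from the start picture are only the arm and the filters. Handing in.

```bash
python3 -c "
from bench import r
print(r.hand_in())"
```

```text
the job is handed in; nothing more can be done
None
```

I handed the job in at about 50 s: green and amber hang on the spare hook, and the red filter is home on its stop in the safelight, tab up. By feel it rests on the bar with the seal flat (12 N at most); no verdict came back.

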